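Build a clay-pot bee bath on the patio table

ROBOT

A 7-joint arm with a two-finger parallel gripper is mounted at the origin on the work surface. World frame = base frame: x ahead of the robot, y to its left, z up, the work surface at z = 0. Lengths are in mm, angles in rad, forces in N, time in s.
With the tool pointing down it reaches from about 375 to 925 mm from the base axis. Payload 3.1 kg.
Tool frame: the origin (TCP) lies at the very end of the fingers, on their centre line; the grasp point (between the pads) lies 19 mm behind it; x points along the fingers, z is the direction in which the jaws open and shut, and the axes are right-handed (so a half turn about x gives the same grasp; the last joint's range is limited). The gripper opens to 85 mm and grips with 20 to 120 N. Pads are 22 mm wide; open, the fingers measure 114 mm over their backs; the gripper's body (76 mm by 85 mm) begins 54 mm behind the grasp point. The pads swing forward as they close: fully open they stand 13 mm farther back than shut.
Start: joints at [1.033, 0.383, 0.044, 1.598, -0.018, 1.161, -0.05], TCP at [276.762, -588.138, 231.269] pointing down, gripper open.
Joint ranges: [-2.61, 2.61], [-0.41, 2.15], [-1.48, 1.57], [0, 2.5], [-1.57, 4.71], [0.05, 1.97], [-2.85, 2.85]. Speed limits (rad/s): [2.79, 2.79, 3.14, 3.14, 3.14, 3.14, 3.14].

INTERFACE

Orientations are given as a rotation vector (axis times angle).
In Python, from cell import telemetry, eyes, job gives the robot as it stands. The module is installed in compiled form; this text tells all that it offers.
- The arm moves only by the tool play_rows, never from a script. Its argument "motion" is a list that holds one entry, the list of rows, each a list of 7 numbers: the turn, a rotation vector about the tool's x, y, z in rad, then the shift along the tool's x, y, z in mm, then the opening in per cent of the stroke, from 0 (shut) to 100 (fully open). A call has 1 to 20 rows; each row shifts and turns the commanded pose from where the row before left it, along the tool's axes as they then stand; what a row does not reach is not made up. A row lasts 1/12 s, in which the tool goes at most 41.7 mm and 7.16 degrees, less where a joint would pass 70% of its speed; a pose out of reach is approached as far as the arm can. A call is refused whole if a number of a shift passes 41.7 or a number of a turn 0.125, either way. A call with a gripper value outside its range is refused whole. The fingers move at their own pace and stop on an object; "grip_force" is the grip in N (left out, the last holds). Time passes only in rows, so rows that do not move let the fingers close. It gives the time, the measured TCP pose, the force and the opening at its end, in the units of the state.
- telemetry.get_obs(): the state, without advancing time (a new reading comes with each control period).
- eyes.capture(name): name is "side" or "top"; returns the picture (384x512x3 uint8, red, green, blue); there is no depth.
- eyes.calibration(name): a dict with "intrinsics" (3x3 intrinsics, pixels), "R" (3x3) and "t" (3): a world point X has camera coordinates R X + t. Camera axes: x right, y down, z forward; pixel columns grow to the right and rows downward; lengths in mm; the calibration is good to about 2 mm. A picture is of the moment at which its call begins. calibration takes no time and is no camera call.
- job.sign_off(): hands the job in, once; it reports no verdict.
Trained networks look in the newest picture that a camera, given by its name, has taken for a name from the list of things; names that differ only in an ending like _2 or _b are one class to them, and where a whole thing is asked for, a point or a joint stands for the part that bears it (a point fixed in the world has none). Each returns a list of dicts, best first, with "confidence" (0 to 1); they miss things now and then, are a little off and sometimes report something else, mostly with a low value. They report only what shows in the picture. A call takes as long as a camera call. They do not tell look-alikes from the thing itself.
- eyes.spot_in(label, camera): "box" ([centre column, centre row, width, height] as shares, 0 to 1, of the picture: columns of its width, rows of its height, round what is visible of it).
- eyes.masks_of(label, camera): "pixels" (384x512 bool, what is visible of it) and "box" ([centre column, centre row, width, height] as shares, 0 to 1, of the picture: columns of its width, rows of its height, round what is visible of it).
- eyes.spot_point(label, camera): "location" ([column, row] as shares, 0 to 1, of the picture: columns of its width, rows of its height: a listed point, or the origin of a listed thing).
The state is a dict: "t": time; "joint_positions": joint angles; "qd": joint speeds; "joint_efforts": joint torques, N m; "tcp_pos": TCP position; "ee_rot": TCP orientation; "wrist_force": force on the tool from outside, world axes, zero at the start; "wrist_torque": the same for the moment, N m; "width": opening from 0.0 (shut) to 1.0 (fully open).
Only numpy, scipy, OpenCV 4.12 (cv2) and the standard library are available. Lean on these libraries where they do the work, as an engineer would, in place of code of your own. Each camera call takes 0.05 s, during which the arm holds its last target.

TASK

Build the two-tier clay bee bath in the middle of the square paver, from the bottom up: first the big pot, left upside down as it is, then the wide saucer right way up on it, then the small pot upside down inside that saucer, and the narrow saucer right way up on top. Centre each piece well on the one below, tip none of them over, and leave the finished stack standing free. Leave the planter, the trowel and the dibber where they are.

Things in the scene. Friction and masses are not known exactly. Their poses are not given: they have to be found in the camera images.
- paver_top (a point): The square grey concrete paver, 110 x 110 mm and 12 mm thick, lying fixed on the table; this point is the middle of its upper face, z up, x and y along its edges.
- big_pot_center (a point): The big terracotta pot (0.16 kg), standing upside down with a small dark drain hole on top, 60 mm high. Its rim, a band 68 mm across and 16 mm high, is at the bottom; above it the body tapers from 62 mm across to 54 mm at the flat top. This point is on its axis, half-way up (30 mm above its underside); z up.
- wide_saucer_center (a point): The wide round terracotta saucer (0.07 kg), right way up, 18 mm high, 62 mm across at the foot and 67 mm at the rim, wall 3.5 mm, floor 5 mm thick, so that its inside is 13 mm deep and 55 mm across at its floor. This point is on its axis, half-way up (9 mm above its underside); z up.
- small_pot_center (a point): The small terracotta pot (0.07 kg), standing upside down with a small dark drain hole on top, 54 mm high. Its rim, a band 42 mm across and 14 mm high, is at the bottom; above it the body tapers from 38 mm across to 33 mm at the flat top. It must go down inside the wide saucer, so hold it high, with the fingertips at least 20 mm above its underside. This point is on its axis, half-way up (27 mm above its underside); z up.
- narrow_saucer_center (a point): The narrow round terracotta saucer (0.04 kg), right way up, 16 mm high, 48 mm across at the foot and 51 mm at the rim, wall 3.5 mm, floor 5 mm thick. This point is on its axis, half-way up (8 mm above its underside); z up.
- planter: Bystander, not to be moved: round turquoise ceramic planter, 88 mm across and 70 mm high, with a succulent reaching about 90 mm above the table. Origin at the centre of its underside.
- trowel: Bystander, not to be moved: small steel trowel with a wooden handle, about 235 mm long, 46 mm wide and 22 mm high, lying flat; its x axis runs from handle (-141 mm) to blade tip (+93 mm). Origin on the table surface where the blade begins.
- dibber: Bystander, not to be moved: wooden dibber with a T-handle, about 182 mm long, 88 mm wide at the handle and 24 mm high, lying diagonally; its x axis runs from the point (-80 mm) to the T-handle (+102 mm). Origin on the table surface under the shaft.
Things that resemble listed ones, but are neither listed nor needed, are in the scene too. What is shaped like the part that bears small_pot_center but turquoise, white or yellow is not meant.

How it is judged (in metres and radians):
On the way, in this order (a step that is already met when the one before it is completed fails the run):
1. the big pot stands upside down on the middle of the paver (horizontal distance between big_pot_center and paver_top below 0.015 m and z of big_pot_center in the frame of paver_top between 0.026 and 0.034 m and angle between big_pot_center's own z axis and vertical below 0.12 rad), for 0.2 s.
2. the wide saucer lies level on the big pot's base (horizontal distance between wide_saucer_center and big_pot_center below 0.01 m and z of wide_saucer_center in the frame of big_pot_center between 0.035 and 0.043 m and angle between wide_saucer_center's own z axis and vertical below 0.12 rad), for 0.2 s.
3. the small pot stands upside down inside the wide saucer (horizontal distance between small_pot_center and wide_saucer_center below 0.01 m and z of small_pot_center in the frame of wide_saucer_center between 0.019 and 0.027 m and angle between small_pot_center's own z axis and vertical below 0.12 rad), for 0.2 s.
4. the narrow saucer lies level on the small pot's base (horizontal distance between narrow_saucer_center and small_pot_center below 0.009 m and z of narrow_saucer_center in the frame of small_pot_center between 0.031 and 0.039 m and angle between narrow_saucer_center's own z axis and vertical below 0.12 rad), for 0.2 s.
At the end, for the whole second after the job is handed in: Big pot within 15 mm of the paver's centre, wide saucer within 10 mm of the pot's axis, small pot inside it within 10 mm, narrow saucer on top within 9 mm; each fully down on the one below (within 4 mm), level within 0.12 rad, released and at rest (all of step 1 and all of step 2 and all of step 3 and all of step 4 and linear speed of each of big_pot, wide_saucer, small_pot, narrow_saucer below 0.02 m/s); the robot touches nothing.
It fails at once if the planter is pushed more than 20 mm (distance of planter from where it was at the start of the episode above 0.02 m).
It fails at once if the trowel is pushed more than 20 mm (distance of trowel from where it was at the start of the episode above 0.02 m).
It fails at once if the dibber is pushed more than 20 mm (distance of dibber from where it was at the start of the episode above 0.02 m).
It fails at once if a pot or saucer is tipped over (angle between any of big_pot_center, wide_saucer_center, small_pot_center, narrow_saucer_center's own z axis and vertical above 0.8 rad).
It also fails if it takes over 118 s, if anything falls off the work surface, if the arm or the gripper's body presses on something with over 40 N, if the wrist force passes 120 N, or if a joint passes its speed limit or range.

## Working session

There is one attempt and no reset: what is moved stays moved. The work goes in short steps, Python scripts to look and compute and a tool call to move; the robot and the scene stay as the last step left them, time stands still between calls to the robot, and variables do not carry over. Pictures are saved under pics/ and viewed, and the job is handed in when it is done.

Besides the shell and the picture viewer there is one more tool, called after "Request:" by a JSON object that holds its "api" and its "payload", one argument or row to a line. play_rows: Moves the arm, as the interface text tells. Its arguments: {"type":"object","properties":{"motion":{"type":"array","items":{"type":"array","items":{"type":"array","items":{"type":"number"}}}},"grip_force":{"type":"number"}},"required":["motion"]}

```bash
mkdir -p pics
python3 - <<'E'
from cell import telemetry, eyes, job
import cv2,numpy as np
print(telemetry.get_obs())
for n in("top","side"):
    im=eyes.capture(n); cv2.imwrite(f"pics/{n}0.png",im[:,:,::-1])
    print(n,eyes.calibration(n))
E
```

```text
{'t': 0.0, 'joint_positions': array([ 1.03320436,  0.38383898,  0.04386   ,  1.5995973 , -0.01791215,
        1.16117637, -0.0499534 ]), 'qd': array([-0.00181586, -0.00117917,  0.00116345,  0.00164219,  0.0002091 ,
       -0.0001253 , -0.0002507 ]), 'joint_efforts': array([-3.80999218e-04, -4.33448803e+01,  1.02442905e+00, -2.49508882e+01,
        1.06288190e-02,  1.11902502e-02, -9.14180049e-06]), 'tcp_pos': array([ 276.31810881, -587.29786911,  229.87417851]), 'ee_rot': array([ 0.88079728,  1.38807681, -0.8786836 ]), 'wrist_force': array([ 0.66427093,  0.38451239, -0.27763659]), 'wrist_torque': array([-0.06023909, -0.00803606,  0.01044774]), 'width': 1.0024898164333371}
top {'intrinsics': array([[427.37268552,   0.        , 253.5606701 ],
       [  0.        , 427.37268552, 188.05587846],
       [  0.        ,   0.        ,   1.        ]]), 'R': array([[ 0.02755813, -0.99957163,  0.00985457],
       [-0.98984866, -0.02866246, -0.13920525],
       [ 0.13942807, -0.0059183 , -0.99021452]]), 't': array([ -13.07749537,  600.00481251, 1137.43203414])}
side {'intrinsics': array([[413.79237266,   0.        , 260.0199216 ],
       [  0.        , 413.79237266, 187.42755934],
       [  0.        ,   0.        ,   1.        ]]), 'R': array([[-0.95274235, -0.30319894, -0.01877297],
       [-0.15091902,  0.52605409, -0.83695313],
       [ 0.2636389 , -0.79456749, -0.5469525 ]]), 't': array([543.49421909, 151.64393501, 864.8315805 ])}
```

View pics/top0.png

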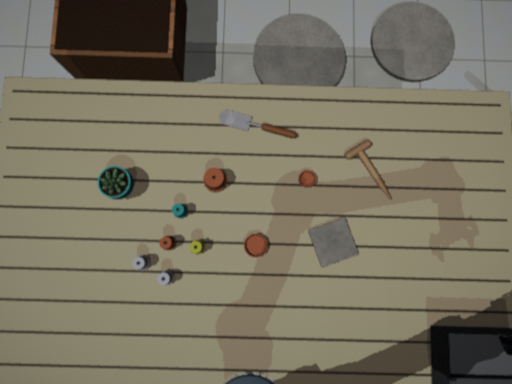

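View pics/side0.png

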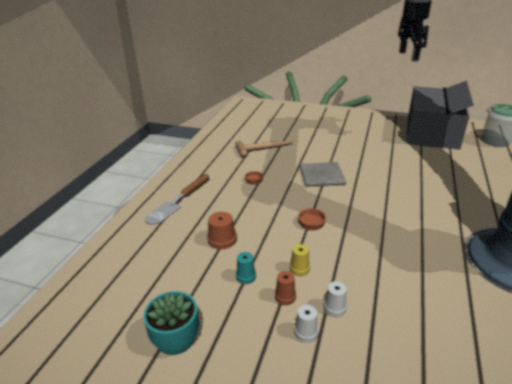

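The top view shows the big pot at (215,178), the narrow saucer at (307,178), the wide saucer at (256,244), the paver at (333,242) and the terracotta small pot at (167,242). The planter is at (115,182). The turquoise, yellow and white pots are decoys.

```bash
cat > h.py <<'E'
from cell import telemetry, eyes, job
import cv2,numpy as np
from scipy.optimize import least_squares
from scipy.spatial.transform import Rotation as Ro
CAL={n:eyes.calibration(n) for n in("top","side")}
def proj(n,P):
    c=CAL[n];P=np.atleast_2d(P)
    q=(P@c["R"].T+c["t"])@c["intrinsics"].T
    return q[:,:2]/q[:,2:]
# rings (z above underside, radius)
RINGS={"big_pot_center":[(0,34),(16,34),(16,31),(60,27)],
"wide_saucer_center":[(0,31),(18,33.5)],
"small_pot_center":[(0,21),(14,21),(14,19),(54,16.5)],
"narrow_saucer_center":[(0,24),(16,25.5)]}
def pts(lab,x,y,z0=0):
    if lab=="paver_top": raise 0
    a=np.linspace(0,2*np.pi,48,endpoint=False)
    return np.vstack([np.c_[x+r*np.cos(a),y+r*np.sin(a),np.full(48,z0+z)] for z,r in RINGS[lab]])
def cen(n,lab,x,y,z0):
    p=proj(n,pts(lab,x,y,z0)).astype(np.float32)
    h=cv2.convexHull(p); m=cv2.moments(h)
    return np.array([m["m10"]/m["m00"],m["m01"]/m["m00"]])
def fit(lab,obs,z0=0,x0=(550,0)):
    # obs: dict cam->centroid px
    f=lambda v:np.concatenate([cen(n,lab,v[0],v[1],z0)-o for n,o in obs.items()])
    s=least_squares(f,x0,diff_step=1e-4); return s.x,s.fun
def mcen(m):
    ys,xs=np.nonzero(m); return np.array([xs.mean(),ys.mean()])
def ray(n,px,z):
    c=CAL[n];d=c["R"].T@np.linalg.solve(c["intrinsics"],[px[0],px[1],1.]);o=-c["R"].T@c["t"]
    return o+d*(z-o[2])/d[2]
E
python3 - <<'E'
from h import *
for n in("top","side"):eyes.capture(n)
for lab in RINGS:
    best={}
    for n in("top","side"):
        for d in eyes.masks_of(lab,n):
            c=mcen(d["pixels"]);x,_=fit(lab,{n:c})
            print(lab,n,round(d["confidence"],2),c.round(1),d["pixels"].sum(),x.round(1))
            best.setdefault(n,c)
    if lab!="small_pot_center":
        x,r=fit(lab,best);print("  both",x.round(1),r.round(2))
for n in("top","side"):
    for d in eyes.spot_point("paver_top",n):
        p=np.array(d["location"])*[512,384];print("paver",n,d["confidence"],p,ray(n,p,12))
    for l in("planter","trowel","dibber"):
        for d in eyes.spot_point(l,n)[:2]:
            p=np.array(d["location"])*[512,384];print(l,n,round(d["confidence"],2),p,ray(n,p,0).round(0))
im=eyes.capture("top");cv2.imwrite("pics/pv.png",cv2.resize(im[205:280,120:370,::-1],None,fx=3.2,fy=3.2,interpolation=2))
print(Ro.from_rotvec(telemetry.get_obs()["ee_rot"]).as_matrix().round(3))
E
```

```text
big_pot_center top 0.65 [214.6 180.1] 477 [623.9 114.7]
big_pot_center side 0.93 [221.7 230.8] 908 [623.1 114.8]
  both [623.5 114.7] [ 0.    0.16 -0.12 -0.06]
wide_saucer_center top 0.68 [255.1 245.7] 416 [443.   -4.9]
wide_saucer_center side 0.6 [312.  218.9] 484 [442.3   0. ]
  both [442.6   0. ] [-1.76  0.1  -0.31  1.03]
small_pot_center top 0.7 [167.2 243. ] 157 [443.7   0. ]
small_pot_center top 0.6 [140.6 263. ] 195 [386.7   0. ]
small_pot_center top 0.48 [179.4 210.9] 190 [533.5 209.3]
small_pot_center top 0.45 [196.7 247. ] 167 [435.   0.]
small_pot_center top 0.45 [165.5 278. ] 203 [348.1   0. ]
small_pot_center side 0.91 [300.1 260.3] 544 [452.   0.]
small_pot_center side 0.9 [285.6 289.2] 569 [474.3   0. ]
small_pot_center side 0.8 [306.9 324. ] 775 [411.5   0. ]
small_pot_center side 0.7 [245.6 267.7] 568 [579.6   0. ]
small_pot_center side 0.64 [335.9 299.8] 645 [356.   0.]
narrow_saucer_center top 0.56 [306.6 178.6] 251 [635.2   0. ]
narrow_saucer_center side 0.49 [254.3 177.5] 204 [599.4   0. ]
  both [ 634.4 -146.1] [ 0.03  0.4  -0.38 -0.16]
paver top 0.58 [334.1824 244.6848] [ 451.70839018 -225.06902065   12.        ]
planter top 0.59 [121.8048 185.8176] [602. 379.   0.]
trowel top 0.81 [245.6064 120.8832] [804.  32.   0.]
trowel top 0.46 [373.2992 177.7152] [ 646. -340.    0.]
dibber top 0.62 [374.016  176.2176] [ 650. -342.    0.]
paver side 0.6 [323.584  171.1104] [ 455.31695783 -225.30301657   12.        ]
paver side 0.43 [252.8256 179.5968] [ 631.67225943 -128.49436718   12.        ]
planter side 0.75 [322.0992 171.8016] [ 462. -240.    0.]
planter side 0.66 [173.2096 337.1136] [608. 382.   0.]
trowel side 0.72 [178.0224 205.0176] [783.  22.   0.]
dibber side 0.85 [270.08 148.8 ] [ 644. -334.    0.]
[[-0.     0.905  0.426]
 [ 0.     0.426 -0.905]
 [-1.    -0.    -0.   ]]
```

View pics/pv.png

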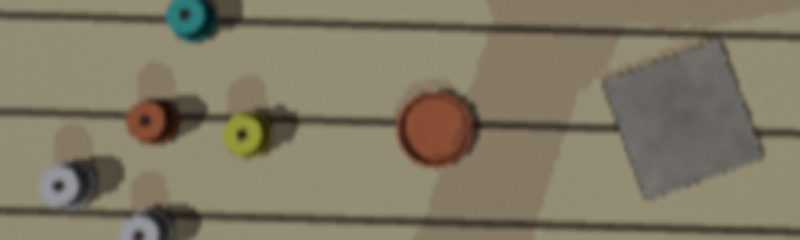

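The crop shows the terracotta small pot at about (166,242), the yellow decoy 30 px to its right, the wide saucer and the rotated paver. The fit stalls at y=0 because its step is relative, so I'll fix that.

```bash
sed -i 's/x0=(550,0)/x0=(0.,0.)/; s/s=least_squares(f,x0,diff_step=1e-4); return s.x,s.fun/g=lambda u:f([550+u[0]*100,50+u[1]*100])\n    s=least_squares(g,x0,diff_step=1e-3,x_scale=1.0) if 0 else least_squares(g,(.3,.3),jac="3-point"); return np.array([550,50])+100*s.x,s.fun/' h.py
python3 - <<'E'
from h import *
ims={n:eyes.capture(n) for n in("top","side")}
near={"wide_saucer_center":((255,245),(312,219)),"small_pot_center":((167,243),(285,289)),"narrow_saucer_center":((307,178),(254,177)),"big_pot_center":((215,180),(222,231))}
for lab,pp in near.items():
    o={}
    for n,p in zip(("top","side"),pp):
        ds=[mcen(d["pixels"]) for d in eyes.masks_of(lab,n)]
        ds=[c for c in ds if np.hypot(*(c-p))<8]
        if ds:o[n]=ds[0];print(lab,n,fit(lab,{n:ds[0]})[0].round(1))
        # colour check
        hsv=cv2.cvtColor(ims[n],cv2.COLOR_RGB2HSV)
        m=((hsv[...,0]<11)|(hsv[...,0]>172))&(hsv[...,1]>110)&(hsv[...,2]>40)
        k,L,st,ce=cv2.connectedComponentsWithStats(m.astype(np.uint8))
        i=min(range(1,k),key=lambda i:np.hypot(*(ce[i]-p))-(0 if st[i,4]>40 else -99))
        print("   col",ce[i].round(1),st[i],fit(lab,{n:ce[i]})[0].round(1))
    x,r=fit(lab,o);print("  both",x.round(1),r.round(2))
for n in("top","side"):
    hsv=cv2.cvtColor(ims[n],cv2.COLOR_RGB2HSV)
    for d in eyes.masks_of("paver_top",n)[:1]: print(mcen(d["pixels"]))
    ms=(hsv[...,1]<45).astype(np.uint8)
    k,L,st,ce=cv2.connectedComponentsWithStats(ms)
    p=(333,242) if n=="top" else (323,173)
    i=L[p[1],p[0]];print(n,i,st[i],ce[i])
    cs,_=cv2.findContours((L==i).astype(np.uint8),0,2);r=cv2.minAreaRect(cs[0]);print(r,ray(n,ce[i],8 if n=="side" else 11))
    ap=cv2.approxPolyDP(cs[0],6,True)[:,0];print([ray(n,q,12).round(0)[:2].tolist() for q in ap])
E
```

```text
wide_saucer_center top [443.5  -5.2]
   col [255.7 244.7] [244 234  24  23 420] [445.6  -6.6]
wide_saucer_center side [442.3  -4.9]
   col [311.3 218.4] [299 209  26  21 423] [444.5  -5.7]
  both [442.8  -5.1] [-0.03  0.25 -0.2  -0.1 ]
small_pot_center top [444.  237.6]
   col [166.6 242.6] [159 236  17  14 144] [444.5 240.1]
small_pot_center side [444.  236.1]
   col [285.2 288.1] [276 271  20  33 512] [444.7 237.2]
  both [443.9 236.8] [ 0.3   0.01 -0.06  0.26]
narrow_saucer_center top [ 633.6 -147. ]
   col [307.1 178.5] [299 170  17  17 227] [ 636.  -147.5]
   col [253.6 177.3] [246 172  17  12 155] [ 635.2 -145.7]
  both [ 633.6 -147. ] [-0. -0.]
big_pot_center top [624.3 114.7]
   col [214.6 179.2] [204 168  23  24 415] [626.4 114.7]
big_pot_center side [622.8 114.4]
   col [221.1 230.4] [208 212  28  37 812] [625.1 113.7]
  both [623.4 114.4] [ 0.1   0.33 -0.27 -0.03]
[332.77784932 242.48100451]
top 32 [ 308  217   51   51 1597] [332.86036318 242.03005636]
((333.01373291015625, 241.86985778808594), (40.26215744018555, 40.145111083984375), 69.44395446777344) [ 458.96177106 -221.5642984    11.        ]
[[530.0, -253.0], [490.0, -152.0], [390.0, -191.0], [431.0, -291.0]]
[322.81796966 174.32905484]
side 82 [300 162  46  25 913] [322.15991238 173.83351588]
((322.5121154785156, 173.79116821289062), (23.271472930908203, 44.33652877807617), 87.61405944824219) [ 457.40960721 -216.31367919    8.        ]
[[391.0, -190.0], [430.0, -286.0], [528.0, -246.0], [481.0, -138.0]]
```

Request:
{"api": "play_rows", "payload": {
  "motion": [
    [[0.11, 0, 0, 0, 0, 0, 100], [0.11, 0, 0, 0, 0, 0, 100], [0.11, 0, 0, 0, 0, 0, 100], [0.11, 0, 0, 0, 0, 0, 100], [0, 0, 0, 0, 17, -35, 100], [0, 0, 0, 0, 17, -35, 100], [0, 0, 0, 0, 17, -35, 100], [0, 0, 0, 0, 17, -35, 100], [0, 0, 0, 0, 17, -35, 100], [0, 0, 0, 0, 17, -35, 100], [0, 0, 0, 0, 17, -35, 100], [0, 0, 0, 0, 17, -35, 100], [0, 0, 0, 0, 17, -35, 100], [0, 0, 0, 0, 17, -35, 100]]
  ]
}}

```text
t: 2.82
tcp_pos: [447.4, -236.5, 231.7]
ee_rot: [1.209, 1.208, -1.209]
wrist_force: [0.0, 0.3, -0.5]
width: 0.999
```

Request:
{"api": "play_rows", "payload": {
  "motion": [
    [[0, 0, 0, 0, 17.7, -35.1, 100], [0, 0, 0, 0, 17.7, -35.1, 100], [0, 0, 0, 0, 17.7, -35.1, 100], [0, 0, 0, 0, 17.7, -35.1, 100], [0, 0, 0, 0, 17.7, -35.1, 100], [0, 0, 0, 0, 17.7, -35.1, 100], [0, 0, 0, 0, 17.7, -35.1, 100], [0, 0, 0, 0, 17.7, -35.1, 100], [0, 0, 0, 0, 17.7, -35.1, 100], [0, 0, 0, 0, 17.7, -35.1, 100], [0, 0, 0, 20, 0, 0, 100], [0, 0, 0, 20, 0, 0, 100], [0, 0, 0, 20, 0, 0, 100], [0, 0, 0, 20, 0, 0, 100], [0, 0, 0, 20, 0, 0, 100], [0, 0, 0, 20, 0, 0, 100], [0, 0, 0, 0, 0, 0, 100], [0, 0, 0, 0, 0, 0, 100]]
  ]
}}

```text
t: 4.32
tcp_pos: [622.8, 112.4, 110.0]
ee_rot: [1.207, 1.211, -1.212]
wrist_force: [-0.5, 0.7, 1.0]
width: 1.0
```

Run:
```python
from h import *
o=telemetry.get_obs();print(o["tcp_pos"],o["ee_rot"],o["t"])
a=eyes.capture("top")[120:240,150:280,::-1];b=eyes.capture("side")[140:260,160:290,::-1]
cv2.imwrite("pics/a1.png",cv2.resize(np.hstack([a,b]),None,fx=3,fy=3,interpolation=2))
```

```text
[622.75644265 112.36883923 110.03913639] [ 1.20738849  1.21094147 -1.21205793] 4.3167
```

View pics/a1.png

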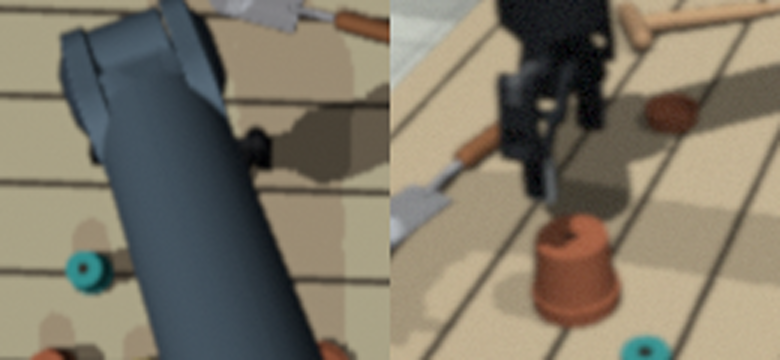

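Request:
{"api": "play_rows", "payload": {
  "motion": [
    [[0, 0, 0, 10, 1.2, -2, 100], [0, 0, 0, 10, 0, 0, 100], [0, 0, 0, 10, 0, 0, 100], [0, 0, 0, 10, 0, 0, 100], [0, 0, 0, 10, 0, 0, 100], [0, 0, 0, 10, 0, 0, 100], [0, 0, 0, 10, 0, 0, 100], [0, 0, 0, 10, 0, 0, 100], [0, 0, 0, 9, 0, 0, 100], [0, 0, 0, 0, 0, 0, 100], [0, 0, 0, 0, 0, 0, 100]]
  ]
}}

```text
t: 5.33
tcp_pos: [624.4, 114.7, 21.3]
ee_rot: [1.208, 1.21, -1.211]
wrist_force: [0.5, 0.3, 1.2]
width: 0.995
```

```bash
cat > v.py <<'E'
import sys
from h import *
nm=sys.argv[1];c=sys.argv[2];x,y=int(sys.argv[3]),int(sys.argv[4])
o=telemetry.get_obs();print(o["tcp_pos"].round(1),o["ee_rot"].round(3),round(o["t"],2),o["width"].round(3),o["wrist_force"].round(1))
b=eyes.capture(c)[max(0,y-50):y+50,max(0,x-65):x+65,::-1]
cv2.imwrite(f"pics/{nm}.png",cv2.resize(b,None,fx=5,fy=5,interpolation=2))
E
python3 v.py a2 side 222 220
```

```text
Traceback (most recent call last):
  File "v.py", line 4, in <module>
    o=telemetry.get_obs();print(o["tcp_pos"].round(1),o["ee_rot"].round(3),round(o["t"],2),o["width"].round(3),o["wrist_force"].round(1))
                                                                                           ^^^^^^^^^^^^^^^^
AttributeError: 'float' object has no attribute 'round'
```

```bash
sed -i 's/o\["width"\].round(3)/round(o["width"],3)/' v.py
python3 v.py a2 side 222 220
```

```text
[624.4 114.7  21.3] [ 1.208  1.21  -1.211] 5.33 0.995 [0.5 0.3 1.2]
```

View pics/a2.png

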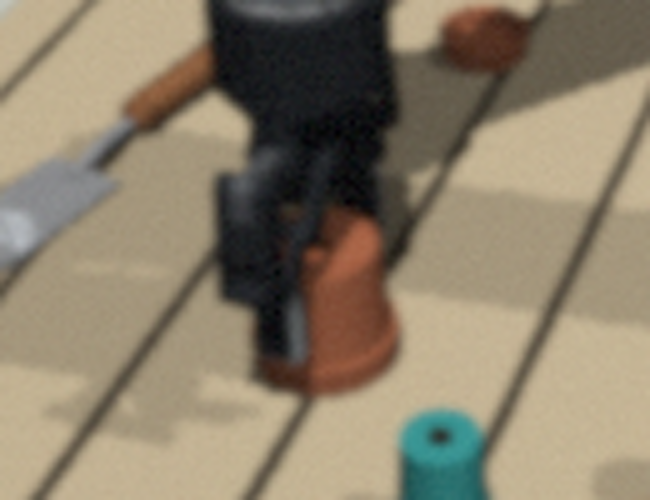

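The near finger stands clear in front of the pot, with its tip just above the rim band. I'll close now.

Request:
{"api": "play_rows", "payload": {
  "motion": [
    [[0, 0, 0, 0, 0, 0, 80], [0, 0, 0, 0, 0, 0, 70], [0, 0, 0, 0, 0, 0, 60], [0, 0, 0, 0, 0, 0, 50], [0, 0, 0, 0, 0, 0, 40], [0, 0, 0, 0, 0, 0, 40], [0, 0, 0, 0, 0, 0, 40], [0, 0, 0, 0, 0, 0, 40]]
  ],
  "grip_force": 40
}}

```text
t: 6.05
tcp_pos: [626.3, 115.0, 23.8]
ee_rot: [1.211, 1.208, -1.207]
wrist_force: [-0.0, -0.2, 6.6]
width: 0.663
```

Request:
{"api": "play_rows", "payload": {
  "motion": [
    [[0, 0, 0, -4, 0, 0, 40], [0, 0, 0, -8, 0, 0, 40], [0, 0, 0, -10, 0, 0, 40], [0, 0, 0, -10, 0, 0, 40], [0, 0, 0, -10, 0, 0, 40], [0, 0, 0, -10, 0, 0, 40], [0, 0, 0, -10, 0, 0, 40], [0, 0, 0, 0, 0, 0, 40]]
  ]
}}

```text
t: 6.72
tcp_pos: [627.3, 115.4, 87.7]
ee_rot: [1.213, 1.206, -1.205]
wrist_force: [0.6, 0.6, -1.6]
width: 0.665
```

```bash
python3 v.py a3 side 222 200
```

```text
[627.3 115.4  87.7] [ 1.213  1.206 -1.205] 6.72 0.665 [ 0.6  0.6 -1.6]
```

View pics/a3.png

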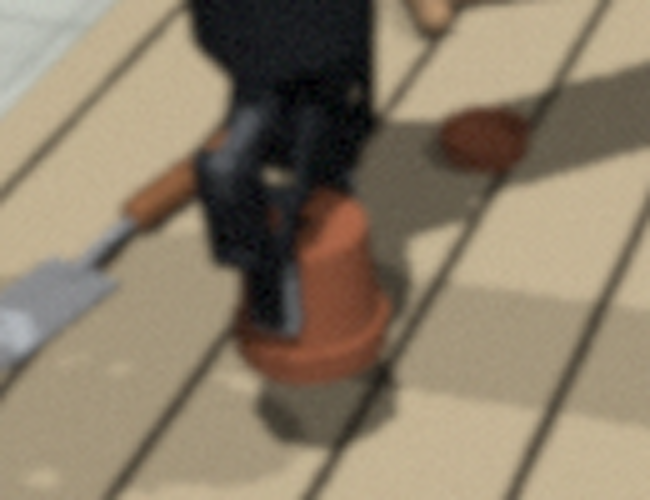

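The pot is lifted upright, with a clear shadow gap below it. Next I'll carry it to the paver.

Request:
{"api": "play_rows", "payload": {
  "motion": [
    [[0, 0, 0, 0, -8.4, 16.8, 40], [0, 0, 0, 0, -16.7, 33.6, 40], [0, 0, 0, 0, -16.7, 33.6, 40], [0, 0, 0, 0, -16.7, 33.6, 40], [0, 0, 0, 0, -16.7, 33.6, 40], [0, 0, 0, 0, -16.7, 33.6, 40], [0, 0, 0, 0, -16.7, 33.6, 40], [0, 0, 0, 0, -16.7, 33.6, 40], [0, 0, 0, 0, -16.7, 33.6, 40], [0, 0, 0, 0, -16.7, 33.6, 40], [0, 0, 0, 0, -8.3, 16.8, 40], [0, 0, 0, 0, 0, 0, 40], [0, 0, 0, 0, 0, 0, 40]]
  ]
}}

```text
t: 7.85
tcp_pos: [456.7, -222.7, 83.9]
ee_rot: [1.212, 1.208, -1.213]
wrist_force: [0.1, 0.2, -2.0]
width: 0.669
```

```bash
python3 v.py a4 side 320 165
```

```text
[ 456.7 -222.7   83.9] [ 1.212  1.208 -1.213] 7.85 0.669 [ 0.1  0.2 -2. ]
```

View pics/a4.png

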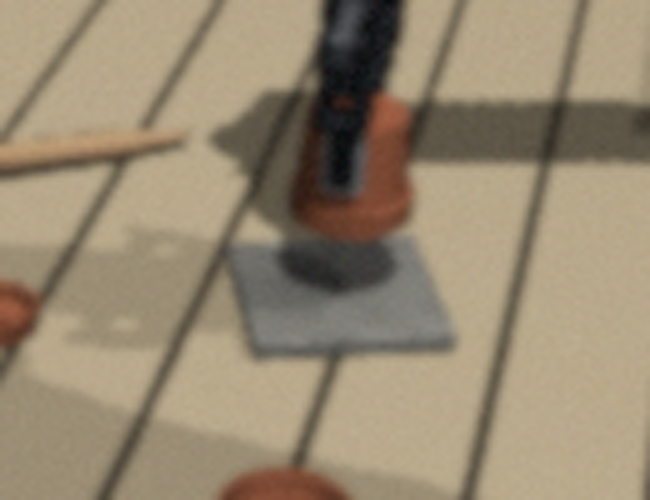

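Run:
```python
from h import *
for z0 in(55,60,65):
  for x,y in((456.7,-222.7),(454.5,-223)):
    q=proj("side",pts("big_pot_center",x,y,z0)[:96]);print(z0,x,q.min(0).round(1),q.max(0).round(1))
print("obs cols",255+295/5,255+412/5,"maxrow",115+242/5)
```

```text
55 456.7 [311.4 147. ] [337.  164.2]
55 454.5 [312.3 147.1] [337.8 164.3]
60 456.7 [311.5 145.4] [337.2 162.6]
60 454.5 [312.4 145.5] [338.  162.7]
65 456.7 [311.6 143.8] [337.3 161. ]
65 454.5 [312.4 143.9] [338.2 161. ]
obs cols 314.0 337.4 maxrow 163.4
```

Request:
{"api": "play_rows", "payload": {
  "motion": [
    [[0, 0, 0, 6, 1.5, -1, 40], [0, 0, 0, 8, 1.5, -1, 40], [0, 0, 0, 8, 0, 0, 40], [0, 0, 0, 8, 0, 0, 40], [0, 0, 0, 6, 0, 0, 40], [0, 0, 0, 5, 0, 0, 40], [0, 0, 0, 3, 0, 0, 40], [0, 0, 0, 0, 0, 0, 40], [0, 0, 0, 0, 0, 0, 40]]
  ]
}}

```text
t: 8.65
tcp_pos: [461.0, -219.2, 40.1]
ee_rot: [1.209, 1.209, -1.21]
wrist_force: [-0.2, 0.3, -1.4]
width: 0.668
```

Request:
{"api": "play_rows", "payload": {
  "motion": [
    [[0, 0, 0, 1, 0, 0, 40], [0, 0, 0, 1, 0, 0, 40], [0, 0, 0, 1, 0, 0, 40], [0, 0, 0, 0, 0, 0, 40], [0, 0, 0, 0, 0, 0, 40]]
  ]
}}

```text
t: 9.07
tcp_pos: [461.0, -219.2, 37.4]
ee_rot: [1.209, 1.209, -1.209]
wrist_force: [0.1, 0.1, -2.4]
width: 0.667
```

Request:
{"api": "play_rows", "payload": {
  "motion": [
    [[0, 0, 0, 1, 0, 0, 40], [0, 0, 0, 1, 0, 0, 40], [0, 0, 0, 0, 0, 0, 40], [0, 0, 0, 0, 0, 0, 40]]
  ]
}}

```text
t: 9.4
tcp_pos: [461.2, -219.3, 35.7]
ee_rot: [1.209, 1.209, -1.209]
wrist_force: [-1.4, 0.0, 3.9]
width: 0.666
```

The wrist force has changed sign, so the pot is on the paver. I'll release and retreat upwards.

Request:
{"api": "play_rows", "payload": {
  "motion": [
    [[0, 0, 0, 0, 0, 0, 70], [0, 0, 0, 0, 0, 0, 76], [0, 0, 0, 0, 0, 0, 85], [0, 0, 0, 0, 0, 0, 100], [0, 0, 0, 0, 0, 0, 100], [0, 0, 0, -5, 0, 0, 100], [0, 0, 0, -15, 0, 0, 100], [0, 0, 0, -25, 0, 0, 100], [0, 0, 0, -25, 0, 0, 100], [0, 0, 0, -25, 0, 0, 100], [0, 0, 0, -25, 0, -20, 100], [0, 0, 0, 0, 0, -40, 100], [0, 0, 0, 0, 0, -40, 100], [0, 0, 0, 0, 0, -40, 100], [0, 0, 0, 0, 0, -40, 100], [0, 0, 0, 0, 0, -34, 100], [0, 0, 0, 0, 0, 0, 100]]
  ]
}}

```text
t: 10.82
tcp_pos: [461.0, 3.8, 156.3]
ee_rot: [1.204, 1.216, -1.197]
wrist_force: [0.6, 0.6, 0.2]
width: 0.996
```

```bash
cat > m.py <<'E'
import sys
from h import *
# usage m.py lab z0 c1 r1 c2 r2
lab,z0=sys.argv[1],float(sys.argv[2]);a=list(map(float,sys.argv[3:7]))
o=telemetry.get_obs();print(o["tcp_pos"].round(1),round(o["t"],2))
obs={}
for n,p in(("top",a[:2]),("side",a[2:])):
    im=eyes.capture(n);cv2.imwrite(f"pics/m_{lab}_{n}_{o['t']:.1f}.png",im[:,:,::-1])
    for d in eyes.masks_of(lab,n):
        c=mcen(d["pixels"])
        if np.hypot(*(c-p))<12:
            obs[n]=c;print(n,round(d["confidence"],2),c.round(1),fit(lab,{n:c},z0)[0].round(1));break
if len(obs)==2: x,r=fit(lab,obs,z0);print("both",x.round(1),r.round(2))
E
python3 m.py big_pot_center 12 334 240 323 163; python3 v.py a5 side 323 165;python3 v.py a5t top 333 240
python3 - <<'E'
import cv2,numpy as np
cv2.imwrite("pics/a5b.png",np.hstack([cv2.imread("pics/a5.png"),cv2.imread("pics/a5t.png")])[::2,::2])
E
```

```text
[461.    3.8 156.3] 10.82
top 0.56 [333.4 241.6] [ 459.9 -220. ]
side 0.65 [322.7 163.9] [ 458.5 -219.2]
both [ 459.3 -219.9] [-0.05  0.25 -0.23 -0.17]
[461.1  -6.3 155.4] [ 1.21   1.208 -1.21 ] 11.02 0.995 [ 0.2 -1.2  0.2]
[461.   -6.9 155.3] [ 1.211  1.207 -1.212] 11.07 1.0 [-0.1 -0.4  0. ]
```

View pics/a5b.png

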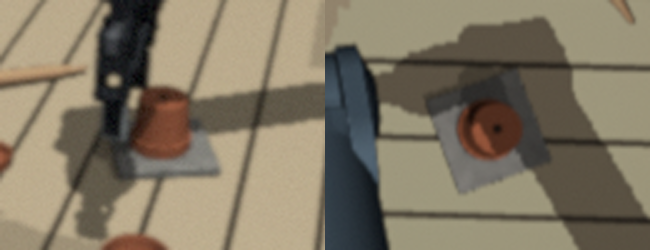

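Run:
```python
from h import *
for z in(21,27,33):print("open",z,proj("side",[[624.4-11,114.7+43,z],[624.4-11,114.7+57,z]]).round(1).tolist())
for z in(82,87,92):print("closed",z,proj("side",[[627-11,115.4+28,z],[627-11,115.4+42,z]]).round(1).tolist())
print("obs open inner tip ~(217,242), outer (209,241); closed inner (216.5,217) outer (206,216)")
```

```text
open 21 [[218.6, 245.3], [216.0, 249.5]]
open 27 [[218.4, 243.2], [215.8, 247.4]]
open 33 [[218.2, 241.0], [215.6, 245.2]]
closed 82 [[217.9, 218.6], [215.3, 222.6]]
closed 87 [[217.7, 216.7], [215.1, 220.7]]
closed 92 [[217.5, 214.8], [214.9, 218.7]]
obs open inner tip ~(217,242), outer (209,241); closed inner (216.5,217) outer (206,216)
```

Request:
{"api": "play_rows", "payload": {
  "motion": [
    [[0, 0, 0, 10, -8, -1, 100], [0, 0, 0, 20, -9, 0, 100], [0, 0, 0, 20, 0, 0, 100], [0, 0, 0, 20, 0, 0, 100], [0, 0, 0, 20, 0, 0, 100], [0, 0, 0, 10, 0, 0, 100], [0, 0, 0, 10, 0, 0, 100], [0, 0, 0, 10, 0, 0, 100], [0, 0, 0, 0, 0, 0, 100], [0, 0, 0, 0, 0, 0, 100]]
  ]
}}

```text
t: 11.95
tcp_pos: [444.1, -4.3, 35.2]
ee_rot: [1.209, 1.209, -1.21]
wrist_force: [1.2, 0.4, -0.5]
width: 1.0
```

```bash
python3 v.py b1 side 310 210
```

```text
[444.1  -4.3  35.2] [ 1.209  1.209 -1.21 ] 11.95 1.0 [ 1.2  0.4 -0.5]
```

View pics/b1.png

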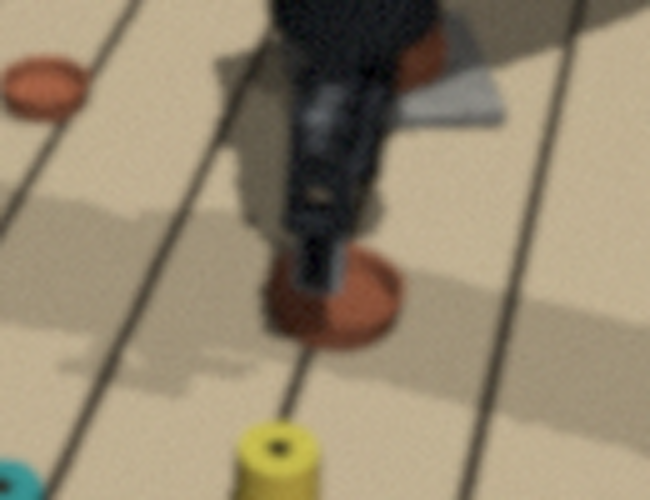

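Request:
{"api": "play_rows", "payload": {
  "motion": [
    [[0, 0, 0, 10, -0.7, 1, 100], [0, 0, 0, 10, 0, 0, 100], [0, 0, 0, 10, 0, 0, 100], [0, 0, 0, 5, 0, 0, 100], [0, 0, 0, 0, 0, 0, 100], [0, 0, 0, 0, 0, 0, 90], [0, 0, 0, 0, 0, 0, 82], [0, 0, 0, 0, 0, 0, 76], [0, 0, 0, 0, 0, 0, 70], [0, 0, 0, 0, 0, 0, 60], [0, 0, 0, 0, 0, 0, 60]]
  ],
  "grip_force": 25
}}

```text
t: 12.92
tcp_pos: [443.7, -5.1, 1.0]
ee_rot: [1.21, 1.208, -1.209]
wrist_force: [-0.9, -0.0, 5.8]
width: 0.752
```

```bash
python3 v.py b2 side 310 210
```

```text
[443.7  -5.1   1. ] [ 1.21   1.208 -1.209] 12.92 0.752 [-0.9 -0.   5.8]
```

View pics/b2.png

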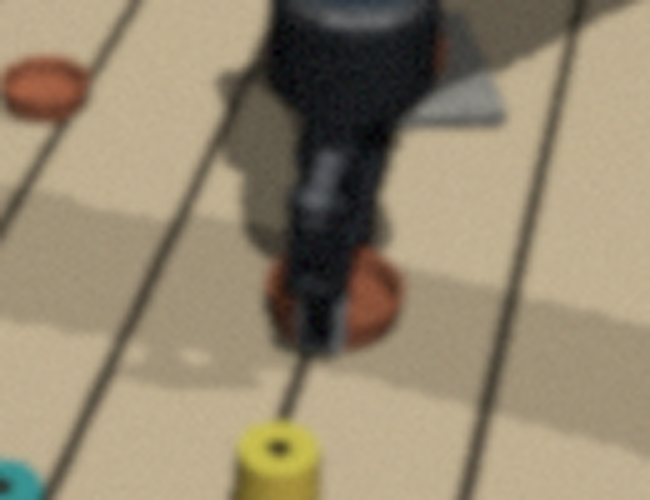

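The finger pads are on the saucer's wall and the measured opening of 64 mm matches. I'll lift.

Request:
{"api": "play_rows", "payload": {
  "motion": [
    [[0, 0, 0, -2, 0, 0, 60], [0, 0, 0, -4, 0, 0, 60], [0, 0, 0, -8, 0, 0, 60], [0, 0, 0, -12, 0, 0, 60], [0, 0, 0, -20, 0, 0, 60], [0, 0, 0, -20, 0, 0, 60], [0, 0, 0, -20, 0, 0, 60], [0, 0, 0, -20, 0, 0, 60], [0, 0, 0, -14, 0, 0, 60], [0, 0, 0, 0, 0, 0, 60], [0, 0, 0, 0, 0, 0, 60]]
  ],
  "grip_force": 30
}}

```text
t: 13.88
tcp_pos: [444.1, -5.3, 121.2]
ee_rot: [1.21, 1.207, -1.208]
wrist_force: [-0.0, -0.5, -1.0]
width: 0.745
```

```bash
python3 v.py b3 side 310 180
```

```text
[444.1  -5.3 121.2] [ 1.21   1.207 -1.208] 13.88 0.745 [-0.  -0.5 -1. ]
```

View pics/b3.png

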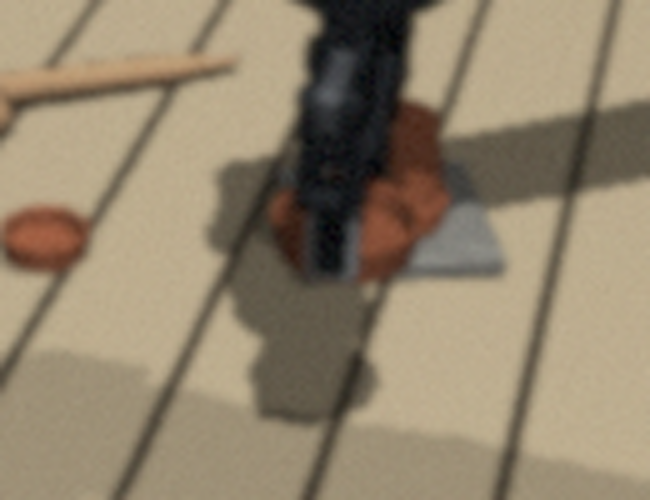

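Request:
{"api": "play_rows", "payload": {
  "motion": [
    [[0, 0, 0, 0, 0, 10, 60], [0, 0, 0, 0, 2, 25, 60], [0, 0, 0, 0, 2, 30, 60], [0, 0, 0, 0, 2, 30, 60], [0, 0, 0, 0, 2, 30, 60], [0, 0, 0, 0, 2, 30, 60], [0, 0, 0, 0, 2, 30, 60], [0, 0, 0, 0, 2, 20, 60], [0, 0, 0, 0, 1.6, 9.4, 60], [0, 0, 0, 0, 0, 0, 60], [0, 0, 0, 0, 0, 0, 60], [0, 0, 0, 0, 0, 0, 60]]
  ]
}}

```text
t: 14.93
tcp_pos: [458.6, -217.3, 119.5]
ee_rot: [1.208, 1.213, -1.208]
wrist_force: [0.4, 0.3, -0.1]
width: 0.745
```

```bash
python3 v.py b4 side 320 150;python3 - <<'E'
from h import *
for z0 in(114,119,124):
    q=proj("side",pts("wide_saucer_center",459.3,-219.9,z0));print(z0,q.min(0).round(1),q.max(0).round(1))
E
```

```text
[ 458.6 -217.3  119.5] [ 1.208  1.213 -1.208] 14.93 0.745 [ 0.4  0.3 -0.1]
114 [311.9 127.3] [337.6 144.3]
119 [312.  125.6] [337.8 142.6]
124 [312.1 123.9] [337.9 140.8]
```

View pics/b4.png

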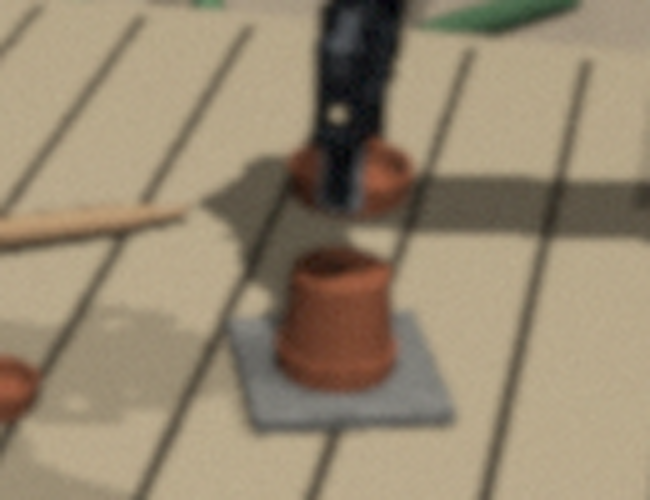

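Request:
{"api": "play_rows", "payload": {
  "motion": [
    [[0, 0, 0, 6, 1, 1.2, 60], [0, 0, 0, 8, 0, 1.2, 60], [0, 0, 0, 8, 0, 0, 60], [0, 0, 0, 8, 0, 0, 60], [0, 0, 0, 5, 0, 0, 60], [0, 0, 0, 3, 0, 0, 60], [0, 0, 0, 0, 0, 0, 60], [0, 0, 0, 0, 0, 0, 60], [0, 0, 0, 0, 0, 0, 60]]
  ]
}}

```text
t: 15.73
tcp_pos: [460.3, -222.1, 82.6]
ee_rot: [1.209, 1.208, -1.209]
wrist_force: [-0.6, -0.1, -0.1]
width: 0.746
```

```bash
python3 v.py b5 side 320 150
```

```text
[ 460.3 -222.1   82.6] [ 1.209  1.208 -1.209] 15.73 0.746 [-0.6 -0.1 -0.1]
```

View pics/b5.png

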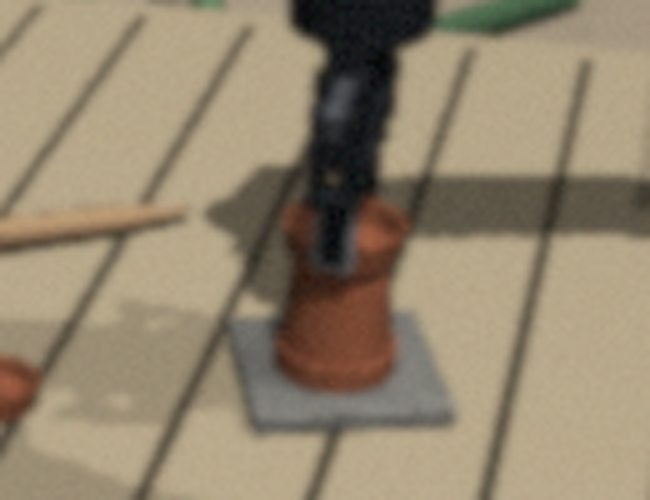

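Request:
{"api": "play_rows", "payload": {
  "motion": [
    [[0, 0, 0, 0, -0.6, -2.4, 60], [0, 0, 0, 2, 0, 0, 60], [0, 0, 0, 2, 0, 0, 60], [0, 0, 0, 0, 0, 0, 60], [0, 0, 0, 0, 0, 0, 60], [0, 0, 0, 0, 0, 0, 60]]
  ]
}}

```text
t: 16.28
tcp_pos: [459.3, -219.6, 78.2]
ee_rot: [1.209, 1.209, -1.209]
wrist_force: [-0.7, 0.4, -0.1]
width: 0.75
```

Request:
{"api": "play_rows", "payload": {
  "motion": [
    [[0, 0, 0, 1, 0, 0, 60], [0, 0, 0, 1, 0, 0, 60], [0, 0, 0, 0, 0, 0, 60], [0, 0, 0, 0, 0, 0, 60], [0, 0, 0, 0, 0, 0, 60]]
  ]
}}

```text
t: 16.7
tcp_pos: [459.3, -219.6, 76.2]
ee_rot: [1.209, 1.209, -1.209]
wrist_force: [-0.1, 0.3, -0.4]
width: 0.743
```

Request:
{"api": "play_rows", "payload": {
  "motion": [
    [[0, 0, 0, 1, 0, 0, 60], [0, 0, 0, 1, 0, 0, 60], [0, 0, 0, 0, 0, 0, 60], [0, 0, 0, 0, 0, 0, 60], [0, 0, 0, 0, 0, 0, 60]]
  ]
}}

```text
t: 17.12
tcp_pos: [459.3, -219.5, 74.2]
ee_rot: [1.209, 1.209, -1.209]
wrist_force: [0.7, 0.3, -0.5]
width: 0.746
```

Request:
{"api": "play_rows", "payload": {
  "motion": [
    [[0, 0, 0, 1, 0, 0, 60], [0, 0, 0, 0.7, 0, 0, 60], [0, 0, 0, 0, 0, 0, 60], [0, 0, 0, 0, 0, 0, 60], [0, 0, 0, 0, 0, 0, 60]]
  ]
}}

```text
t: 17.53
tcp_pos: [459.5, -219.6, 73.1]
ee_rot: [1.209, 1.209, -1.209]
wrist_force: [-1.6, 0.8, 6.3]
width: 0.748
```

That is contact, at 6.3 N. I'll release and rise.

Request:
{"api": "play_rows", "payload": {
  "motion": [
    [[0, 0, 0, 0, 0, 0, 78], [0, 0, 0, 0, 0, 0, 82], [0, 0, 0, 0, 0, 0, 88], [0, 0, 0, 0, 0, 0, 100], [0, 0, 0, 0, 0, 0, 100], [0, 0, 0, -5, 0, 0, 100], [0, 0, 0, -15, 0, 0, 100], [0, 0, 0, -25, 0, 0, 100], [0, 0, 0, -25, 0, 0, 100], [0, 0, 0, -25, 0, 0, 100], [0, 0, 0, -25, 0, -20, 100], [0, 0, 0, 0, 0, -40, 100], [0, 0, 0, 0, 0, -40, 100], [0, 0, 0, 0, 0, -40, 100], [0, 0, 0, 0, 0, -40, 100], [0, 0, 0, 0, 0, -40, 100], [0, 0, 0, 0, 0, -30, 100], [0, 0, 0, 0, 0, 0, 100], [0, 0, 0, 0, 0, 0, 100]]
  ]
}}

```text
t: 19.12
tcp_pos: [459.3, 32.8, 193.1]
ee_rot: [1.205, 1.211, -1.204]
wrist_force: [-0.1, -0.1, 0.3]
width: 1.002
```

```bash
python3 m.py wide_saucer_center 72 334 235 323 150; python3 v.py b6 side 323 155;python3 v.py b6t top 333 240
python3 - <<'E'
import cv2,numpy as np
cv2.imwrite("pics/b6b.png",cv2.resize(np.hstack([cv2.imread("pics/b6.png"),cv2.imread("pics/b6t.png")]),(800,308)))
E
```

```text
[459.3  32.8 193.1] 19.12
top 0.93 [337.7 241.3] [ 459.8 -219. ]
side 0.68 [323.7 150.2] [ 458.3 -217.8]
both [ 459.2 -218.9] [-0.06  0.25 -0.23 -0.22]
[459.4  28.5 192.5] [ 1.211  1.207 -1.212] 19.32 1.002 [-0.2 -0.5 -0.7]
[459.4  28.5 192.5] [ 1.211  1.207 -1.212] 19.37 0.999 [-0.3 -0.   0. ]
```

View pics/b6b.png

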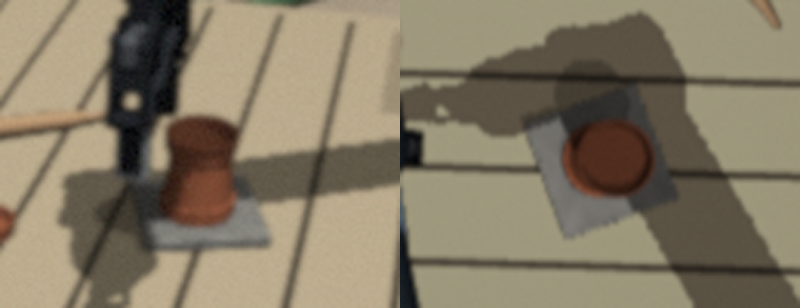

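The saucer sits centred within about 1 mm of the pot's axis. Next is the small pot. I'll turn the jaws 1 rad to clear the yellow decoy.

Request:
{"api": "play_rows", "payload": {
  "motion": [
    [[0, 0, 0, 0, -2, -15, 100], [0, 0, 0, 0, -2, -32, 100], [0, 0, 0, 0, -2, -32, 100], [0, 0, 0, 0, -2, -32, 100], [0, 0, 0, 0, -2, -32, 100], [0, 0, 0, 0, -2, -32, 100], [0, 0, 0, 0, -2, -23.4, 100], [0, 0, 0, 0, -1.4, -10, 90], [0.1, 0, 0, 0, 0, 0, 80], [0.1, 0, 0, 0, 0, 0, 80], [0.1, 0, 0, 10, 0, 0, 80], [0.1, 0, 0, 10, 0, 0, 80], [0.1, 0, 0, 10, 0, 0, 80], [0.1, 0, 0, 10, 0, 0, 80], [0.1, 0, 0, 10, 0, 0, 80], [0.1, 0, 0, 10, 0, 0, 80], [0.1, 0, 0, 10, 0, 0, 80], [0.1, 0, 0, 10, 0, 0, 80], [0, 0, 0, 0, 0, 0, 80], [0, 0, 0, 0, 0, 0, 80]]
  ]
}}

```text
t: 21.08
tcp_pos: [439.8, 236.4, 125.4]
ee_rot: [1.733, 0.732, -1.777]
wrist_force: [-0.1, -0.4, 0.4]
width: 0.798
```

```bash
python3 v.py c1 side 285 275
python3 - <<'E'
from h import *
o=telemetry.get_obs();R=Ro.from_rotvec(o["ee_rot"]).as_matrix();print(R.round(3))
print("shift tool:",(R.T@(np.array([444,236.9,110])-o["tcp_pos"])).round(1),o["joint_positions"].round(2))
E
```

```text
[439.8 236.4 125.4] [ 1.733  0.732 -1.777] 21.08 0.798 [-0.1 -0.4  0.4]
[[-0.021  0.712 -0.702]
 [-0.009 -0.702 -0.712]
 [-1.    -0.008  0.021]]
shift tool: [15.6  2.9 -3.3] [-0.82  0.25  0.27  2.04 -0.09  0.89 -2.84]
```

View pics/c1.png

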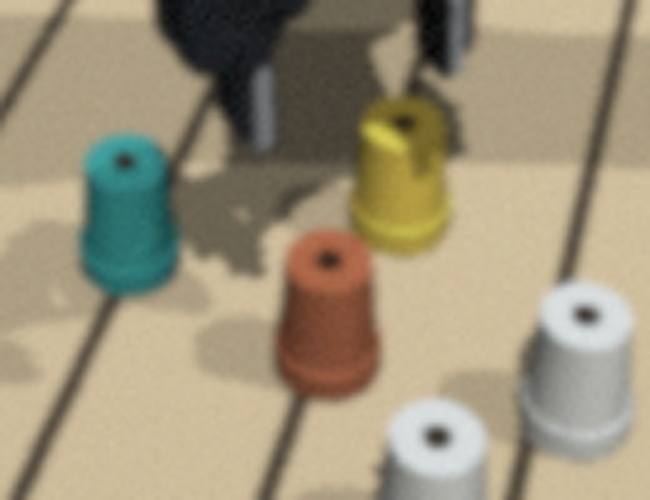

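The wrist joint reached its range limit on this turn, so I'll turn the other way, where the jaws also clear the decoys.

Request:
{"api": "play_rows", "payload": {
  "motion": [
    [[-0.12, 0, 0, 0, 0, 0, 72], [-0.12, 0, 0, 0, 0, 0, 72], [-0.12, 0, 0, 0, 0, 0, 72], [-0.12, 0, 0, 0, 0, 0, 72], [-0.12, 0, 0, 0, 0, 0, 72], [-0.12, 0, 0, 0, 0, 0, 72], [-0.12, 0, 0, 0, 0, 0, 72], [-0.12, 0, 0, 0, 0, 0, 72], [-0.12, 0, 0, 0, 0, 0, 72], [-0.12, 0, 0, 0, 0, 0, 72], [-0.12, 0, 0, 0, 0, 0, 72], [-0.12, 0, 0, 0, 0, 0, 72], [-0.12, 0, 0, 0, 0, 0, 72], [0, 0, 0, 0, 0, 0, 72], [0, 0, 0, 0, 0, 0, 72], [0, 0, 0, 0, 0, 0, 72]]
  ]
}}

```text
t: 22.47
tcp_pos: [440.8, 236.1, 126.0]
ee_rot: [0.611, 1.496, -0.635]
wrist_force: [-0.2, 0.4, 0.4]
width: 0.722
```

```bash
cat > s.py <<'E'
import sys
from h import *
g=np.array(list(map(float,sys.argv[1:4])));th=np.radians(float(sys.argv[4])) if len(sys.argv)>4 else None
o=telemetry.get_obs();R=Ro.from_rotvec(o["ee_rot"]).as_matrix()
print(o["tcp_pos"].round(1),"x",R[:,0].round(3),"z",R[:,2].round(3),"zang",np.degrees(np.arctan2(R[1,2],R[0,2])).round(1))
if th is not None:
    z=np.array([np.cos(th),np.sin(th),0]);x=np.array([0,0,-1.]);T=np.c_[x,np.cross(z,x),z]
    print("turn",Ro.from_matrix(R.T@T).as_rotvec().round(3))
print("shift tool:",(R.T@(g-o["tcp_pos"])).round(1),o["joint_positions"].round(2))
E
python3 s.py 444 236.9 110 -45
```

```text
[440.8 236.1 126. ] x [-0.02  -0.007 -1.   ] z [ 0.7   -0.714 -0.009] zang -45.6
turn [-0.01  -0.009  0.02 ]
shift tool: [15.9  3.2  1.8] [-0.62  0.24  0.05  2.03 -0.02  0.89 -1.35]
```

Request:
{"api": "play_rows", "payload": {
  "motion": [
    [[0, -0.009, 0.02, 0, 0, 0, 72], [0, 0, 0, 10, 2.8, 1.8, 72], [0, 0, 0, 10, 0, 0, 72], [0, 0, 0, 10, 0, 0, 72], [0, 0, 0, 10, 0, 0, 72], [0, 0, 0, 0, 0, 0, 72], [0, 0, 0, 0, 0, 0, 72], [0, 0, 0, 0, 0, 0, 72]]
  ]
}}

```text
t: 23.13
tcp_pos: [443.4, 237.5, 85.4]
ee_rot: [0.618, 1.481, -0.619]
wrist_force: [-0.5, 0.1, 0.7]
width: 0.718
```

```bash
python3 s.py 444 236.9 27 -45;python3 v.py c2 side 285 275
```

```text
[443.4 237.5  85.4] x [-0.    -0.001 -1.   ] z [ 0.703 -0.711  0.001] zang -45.3
turn [-0.006  0.001  0.001]
shift tool: [58.4  0.1  0.8] [-0.62  0.3   0.05  2.06 -0.02  0.78 -1.35]
[443.4 237.5  85.4] [ 0.618  1.481 -0.619] 23.13 0.718 [-0.5  0.1  0.7]
```

View pics/c2.png

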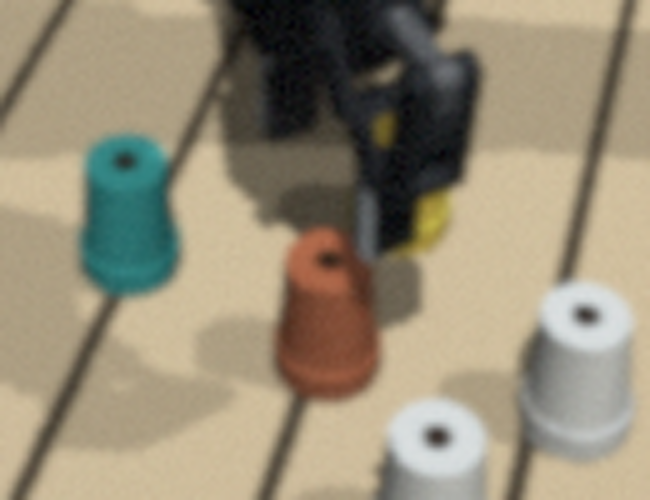

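The jaws are lined up on the terracotta pot and clear of the decoys. I'll go down and close gently.

Request:
{"api": "play_rows", "payload": {
  "motion": [
    [[0, 0, 0, 8, 0, 0.8, 72], [0, 0, 0, 10, 0, 0, 72], [0, 0, 0, 10, 0, 0, 72], [0, 0, 0, 10, 0, 0, 72], [0, 0, 0, 10, 0, 0, 72], [0, 0, 0, 10, 0, 0, 72], [0, 0, 0, 0, 0, 0, 72], [0, 0, 0, 0, 0, 0, 65], [0, 0, 0, 0, 0, 0, 58], [0, 0, 0, 0, 0, 0, 52], [0, 0, 0, 0, 0, 0, 46], [0, 0, 0, 0, 0, 0, 42], [0, 0, 0, 0, 0, 0, 36], [0, 0, 0, 0, 0, 0, 28], [0, 0, 0, 0, 0, 0, 20], [0, 0, 0, 0, 0, 0, 20], [0, 0, 0, 0, 0, 0, 20]]
  ],
  "grip_force": 30
}}

```text
t: 24.6
tcp_pos: [444.8, 237.0, 28.6]
ee_rot: [0.619, 1.48, -0.618]
wrist_force: [-1.3, -0.2, 5.6]
width: 0.396
```

```bash
python3 s.py 444 236.9 27 -45;python3 v.py c3 side 285 275
```

```text
[444.8 237.   28.6] x [ 0.001 -0.    -1.   ] z [ 0.703 -0.711  0.001] zang -45.4
turn [-0.006  0.001 -0.001]
shift tool: [ 1.6 -0.6 -0.5] [-0.62  0.4   0.05  2.08 -0.03  0.66 -1.34]
[444.8 237.   28.6] [ 0.619  1.48  -0.618] 24.6 0.396 [-1.3 -0.2  5.6]
```

View pics/c3.png

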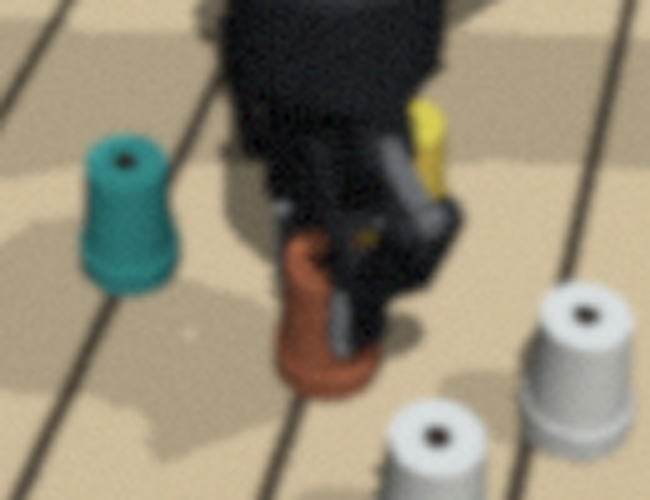

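Request:
{"api": "play_rows", "payload": {
  "motion": [
    [[0, 0, 0, -2, 0, 0, 20], [0, 0, 0, -5, 0, 0, 20], [0, 0, 0, -10, 0, 0, 20], [0, 0, 0, -15, 0, 0, 20], [0, 0, 0, -20, 0, 0, 20], [0, 0, 0, -20, 0, 0, 20], [0, 0, 0, -20, 0, 0, 20], [0, 0, 0, -20, 0, 0, 20], [0, 0, 0, -20, 0, 0, 20], [0, 0, 0, -10, 0, 0, 20], [0, 0, 0, 0, 0, 0, 20], [0, 0, 0, 0, 0, 0, 20], [0, 0, 0, 0, 0, 0, 20], [0, 0, 0, 0, 0, 0, 20]]
  ],
  "grip_force": 35
}}

```text
t: 25.82
tcp_pos: [442.8, 236.2, 168.0]
ee_rot: [0.616, 1.482, -0.621]
wrist_force: [0.2, -0.4, -0.6]
width: 0.396
```

```bash
python3 s.py 460 -218.9 170 -45;python3 v.py c4 side 285 240
python3 - <<'E'
from h import *
for z0 in(137,142,147):
    q=proj("side",pts("small_pot_center",444,237,z0));print(z0,q.min(0).round(1),q.max(0).round(1))
E
```

```text
[442.8 236.2 168. ] x [-0.003 -0.003 -1.   ] z [ 0.703 -0.711 -0.   ] zang -45.3
turn [-0.006 -0.     0.004]
shift tool: [  -0.8 -307.7  335.7] [-0.63  0.18  0.06  2.01 -0.01  0.96 -1.35]
[442.8 236.2 168. ] [ 0.616  1.482 -0.621] 25.82 0.396 [ 0.2 -0.4 -0.6]
137 [274.4 211.2] [298.9 250.1]
142 [274.4 208.8] [299.  247.8]
147 [274.4 206.4] [299.1 245.6]
```

View pics/c4.png

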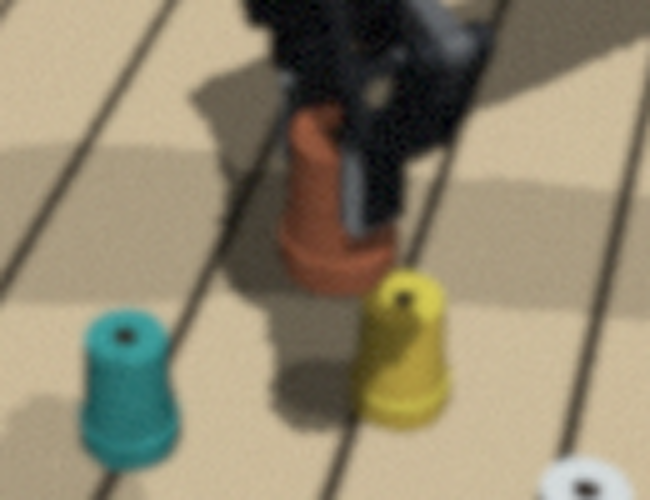

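Request:
{"api": "play_rows", "payload": {
  "motion": [
    [[0, 0, 0, 0, -8, 9, 20], [0, 0, 0, 0, -17, 18, 20], [0, 0, 0, 0, -24, 26, 20], [0, 0, 0, 0, -24, 26, 20], [0, 0, 0, 0, -24, 26, 20], [0, 0, 0, 0, -24, 26, 20], [0, 0, 0, 0, -24, 26, 20], [0, 0, 0, 0, -24, 26, 20], [0, 0, 0, 0, -24, 26, 20], [0, 0, 0, 0, -24, 26, 20], [0, 0, 0, 0, -24, 26, 20], [0, 0, 0, 0, -24, 27, 20], [0, 0, 0, 0, -17, 19, 20], [0, 0, 0, 0, -12, 14, 20], [0, 0, 0, 0, -8, 9, 20], [0, 0, 0, 0, -5, 5, 20], [0, 0, 0, 0, 0, 0, 20], [0, 0, 0, 0, 0, 0, 20], [0, 0, 0, 0, 0, 0, 20], [0, 0, 0, 0, 0, 0, 20]]
  ]
}}

```text
t: 27.53
tcp_pos: [461.1, -215.7, 169.7]
ee_rot: [0.617, 1.482, -0.617]
wrist_force: [1.3, -1.3, -0.6]
width: 0.394
```

```bash
python3 s.py 459.9 -218.9 125 -45;python3 v.py c5 side 323 140
```

```text
[ 461.1 -215.7  169.7] x [-0.  0. -1.] z [ 0.704 -0.71  -0.   ] zang -45.2
turn [-0.004 -0.     0.   ]
shift tool: [44.7 -3.1  1.4] [-0.05  0.19  0.45  2.01 -0.1   0.96 -0.34]
[ 461.1 -215.7  169.7] [ 0.617  1.482 -0.617] 27.53 0.394 [ 1.3 -1.3 -0.6]
```

View pics/c5.png

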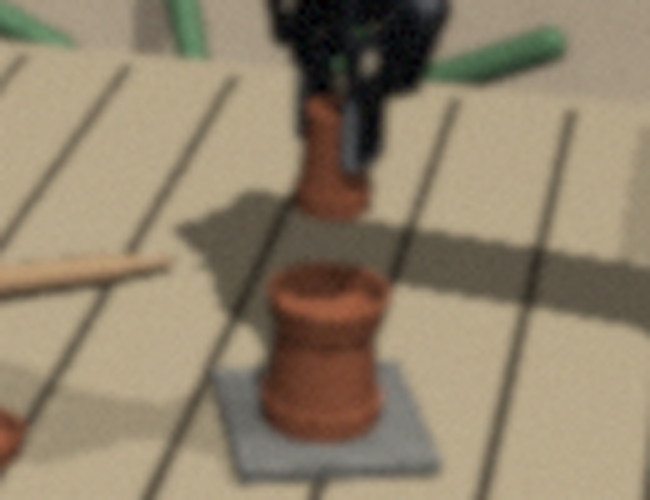

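Request:
{"api": "play_rows", "payload": {
  "motion": [
    [[0, 0, 0, 6, -1.5, 0.6, 20], [0, 0, 0, 10, -1.5, 0.6, 20], [0, 0, 0, 10, 0, 0, 20], [0, 0, 0, 10, 0, 0, 20], [0, 0, 0, 6, 0, 0, 20], [0, 0, 0, 3, 0, 0, 20], [0, 0, 0, 0, 0, 0, 20], [0, 0, 0, 0, 0, 0, 20], [0, 0, 0, 0, 0, 0, 20], [0, 0, 0, 0, 0, 0, 20]]
  ]
}}

```text
t: 28.42
tcp_pos: [460.3, -220.4, 125.6]
ee_rot: [0.618, 1.479, -0.619]
wrist_force: [-0.4, -1.1, -0.9]
width: 0.393
```

```bash
python3 s.py 459.7 -218.6 108 -45;python3 v.py c6 side 323 140
python3 - <<'E'
from h import *
for z0 in(93,97):
    q=proj("side",pts("small_pot_center",459.2,-218.9,z0));print(z0,q.min(0).round(1),q.max(0).round(1))
q=proj("side",pts("wide_saucer_center",459.2,-218.9,72));print(q.min(0).round(1),q.max(0).round(1))
E
```

```text
[ 460.3 -220.4  125.6] x [ 0.001 -0.001 -1.   ] z [ 0.703 -0.711  0.002] zang -45.3
turn [-0.006  0.002 -0.   ]
shift tool: [17.6  0.8 -1.8] [-0.03  0.26  0.44  2.04 -0.15  0.86 -0.29]
[ 460.3 -220.4  125.6] [ 0.618  1.479 -0.619] 28.42 0.393 [-0.4 -1.1 -0.9]
93 [315.8 125. ] [332.  149.8]
97 [315.9 123.6] [332.1 148.5]
[311.1 141.5] [336.3 158.7]
```

View pics/c6.png

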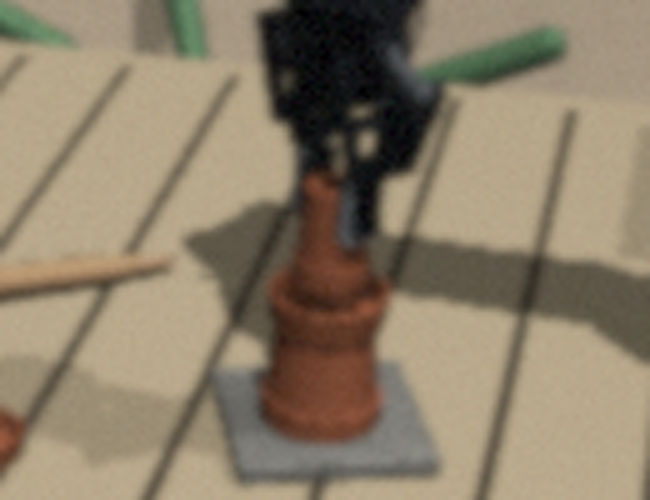

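Request:
{"api": "play_rows", "payload": {
  "motion": [
    [[0, 0, 0, 1, 0.8, -1.8, 20], [0, 0, 0, 4, 0, 0, 20], [0, 0, 0, 5, 0, 0, 20], [0, 0, 0, 4, 0, 0, 20], [0, 0, 0, 2, 0, 0, 20], [0, 0, 0, 0, 0, 0, 20], [0, 0, 0, 0, 0, 0, 20], [0, 0, 0, 0, 0, 0, 20]]
  ]
}}

```text
t: 29.13
tcp_pos: [459.2, -218.5, 109.0]
ee_rot: [0.618, 1.48, -0.619]
wrist_force: [-0.3, -0.1, -0.4]
width: 0.399
```

Request:
{"api": "play_rows", "payload": {
  "motion": [
    [[0, 0, 0, 1, 0, 0, 20], [0, 0, 0, 1, 0, 0, 20], [0, 0, 0, 0, 0, 0, 20], [0, 0, 0, 0, 0, 0, 20], [0, 0, 0, 0, 0, 0, 20]]
  ]
}}

```text
t: 29.55
tcp_pos: [459.1, -218.4, 107.0]
ee_rot: [0.618, 1.48, -0.619]
wrist_force: [-1.2, -0.9, -1.5]
width: 0.394
```

Request:
{"api": "play_rows", "payload": {
  "motion": [
    [[0, 0, 0, 1, 0, 0, 20], [0, 0, 0, 0.5, 0, 0, 20], [0, 0, 0, 0, 0, 0, 20], [0, 0, 0, 0, 0, 0, 20], [0, 0, 0, 0, 0, 0, 20]]
  ]
}}

```text
t: 29.97
tcp_pos: [459.2, -218.4, 105.7]
ee_rot: [0.618, 1.48, -0.619]
wrist_force: [-0.7, -0.1, 1.4]
width: 0.394
```

Request:
{"api": "play_rows", "payload": {
  "motion": [
    [[0, 0, 0, 0.5, 0, 0, 20], [0, 0, 0, 0, 0, 0, 20], [0, 0, 0, 0, 0, 0, 20], [0, 0, 0, 0, 0, 0, 20]]
  ]
}}

```text
t: 30.3
tcp_pos: [459.3, -218.4, 105.6]
ee_rot: [0.618, 1.48, -0.619]
wrist_force: [-2.0, 1.1, 5.0]
width: 0.394
```

Request:
{"api": "play_rows", "payload": {
  "motion": [
    [[0, 0, 0, 0, 0, 0, 43], [0, 0, 0, 0, 0, 0, 47], [0, 0, 0, 0, 0, 0, 54], [0, 0, 0, 0, 0, 0, 64], [0, 0, 0, 0, 0, 0, 72], [0, 0, 0, 0, 0, 0, 72], [0, 0, 0, -5, 0, 0, 72], [0, 0, 0, -15, 0, 0, 72], [0, 0, 0, -25, 0, 0, 72], [0, 0, 0, -25, 0, 0, 72], [0, 0, 0, -20, 0, 0, 72], [0, 0, 0, 0, 0, 0, 72], [0, 0, 0, 0, 35, 14.4, 72], [0, 0, 0, 0, 35, 14.4, 72], [0, 0, 0, 0, 35, 14.4, 80], [0, 0, 0, 0, 35, 14.4, 80], [0, 0, 0, 0, 35, 14.3, 80], [0, 0, 0, 0, 0, 0, 80], [0, 0, 0, 0, 0, 0, 80], [0, 0, 0, 0, 0, 0, 80]]
  ]
}}

```text
t: 31.97
tcp_pos: [633.3, -146.8, 193.8]
ee_rot: [0.617, 1.483, -0.62]
wrist_force: [-1.1, -0.1, 0.0]
width: 0.801
```

```bash
python3 s.py 634 -147 90 -45; python3 m.py small_pot_center 77 340 235 323 137; python3 v.py c7 side 323 145;python3 v.py c7t top 333 230
python3 - <<'E'
import cv2,numpy as np
cv2.imwrite("pics/c7b.png",cv2.resize(np.hstack([cv2.imread("pics/c7.png"),cv2.imread("pics/c7t.png")]),(800,308)))
E
```

```text
[ 633.3 -146.8  193.8] x [-0.002 -0.001 -1.   ] z [ 0.703 -0.711 -0.001] zang -45.3
turn [-0.006 -0.001  0.003]
shift tool: [103.8   0.6   0.8] [-0.14  0.44  0.39  1.65 -0.18  1.1  -0.49]
[ 633.3 -146.8  193.8] 31.97
side 0.55 [324.1 142. ] [ 460.  -226.4]
[ 632.7 -148.1  195.1] [ 0.62   1.48  -0.622] 32.17 0.803 [ 0.4 -0.1  0.5]
[ 633.  -147.9  195.3] [ 0.62   1.48  -0.621] 32.22 0.801 [-1.3  0.1  0.8]
```

View pics/c7b.png

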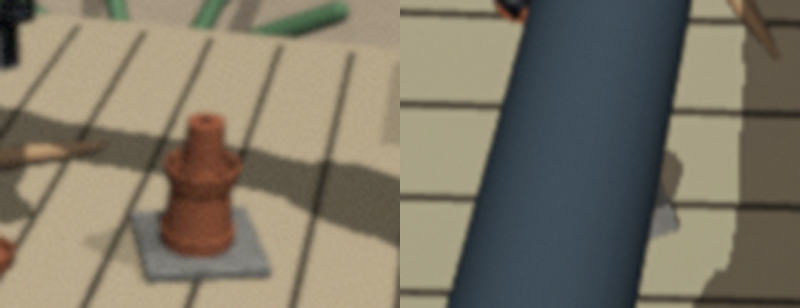

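Run:
```python
from h import *
im=eyes.capture("side")
a=np.linspace(0,6.283,60)
ring=lambda x,y,z,r:np.c_[x+r*np.cos(a),y+r*np.sin(a),0*a+z]
q=proj("side",ring(459.2,-218.9,131,16.5));print("exp top ring",q.min(0).round(1),q.max(0).round(1))
q=proj("side",ring(459.2,-218.9,131-20,17.75));print("exp mid",q.min(0).round(1),q.max(0).round(1))
q=proj("side",ring(459.2,-218.9,90,33.5));print("exp saucer rim",q.min(0).round(1),q.max(0).round(1))
hsv=cv2.cvtColor(im,cv2.COLOR_RGB2HSV)
m=((hsv[...,0]<12)|(hsv[...,0]>172))&(hsv[...,1]>110)
for r in range(128,162,2):
    c=np.nonzero(m[r,300:350])[0]+300
    if len(c):print(r,c.min(),c.max()+1,(c.min()+c.max()+1)/2)
```

```text
exp top ring [318.3 130.5] [331. 136.]
exp mid [317.4 137.1] [330.9 143.2]
exp saucer rim [311.  141.5] [336.3 153.1]
132 321 328 324.5
134 320 331 325.5
136 320 330 325.0
138 320 330 325.0
140 319 330 324.5
142 319 331 325.0
144 314 332 323.0
146 312 336 324.0
148 312 337 324.5
150 313 336 324.5
152 313 335 324.0
154 314 334 324.0
156 314 333 323.5
158 314 332 323.0
160 314 332 323.0
```

The small pot stands upright inside the saucer: its measured column of 324.5 matches the predicted 324.6. Last is the narrow saucer.

Request:
{"api": "play_rows", "payload": {
  "motion": [
    [[0, 0, 0, 15, 1.3, 0, 80], [0, 0, 0, 25, 0, 0, 80], [0, 0, 0, 25, 0, 0, 80], [0, 0, 0, 25, 0, 0, 80], [0, 0, 0, 20, 0, 0, 80], [0, 0, 0, 15, 0, 0, 80], [0, 0, 0, 10, 0, 0, 80], [0, 0, 0, 10, 0, 0, 80], [0, 0, 0, 10, 0, 0, 80], [0, 0, 0, 0, 0, 0, 80], [0, 0, 0, 0, 0, 0, 80], [0, 0, 0, 0, 0, 0, 80]]
  ]
}}

```text
t: 33.32
tcp_pos: [636.0, -145.9, 40.9]
ee_rot: [0.618, 1.479, -0.619]
wrist_force: [-0.5, -0.5, 0.7]
width: 0.803
```

```bash
python3 s.py 634 -147 3 -45; python3 v.py d1 side 254 165
```

```text
[ 636.  -145.9   40.9] x [ 0.002 -0.001 -1.   ] z [ 0.703 -0.711  0.002] zang -45.3
turn [-0.006  0.002 -0.001]
shift tool: [37.9 -2.2 -0.7] [-0.09  0.62  0.33  1.73 -0.26  0.83 -0.43]
[ 636.  -145.9   40.9] [ 0.618  1.479 -0.619] 33.32 0.803 [-0.5 -0.5  0.7]
```

View pics/d1.png

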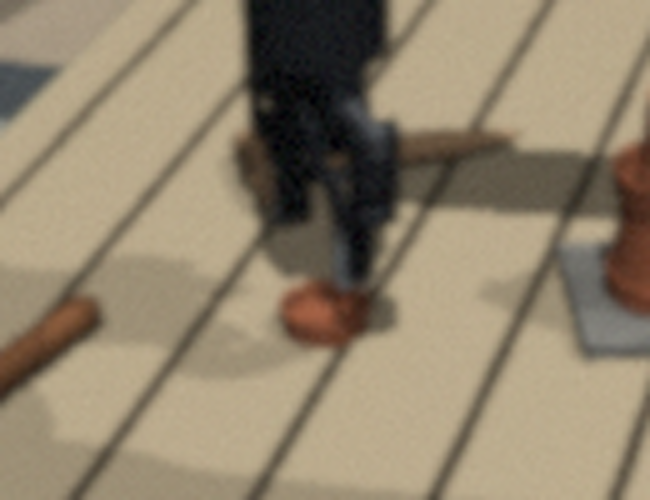

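Request:
{"api": "play_rows", "payload": {
  "motion": [
    [[0, 0, 0, 8, -2, -0.7, 80], [0, 0, 0, 10, 0, 0, 80], [0, 0, 0, 10, 0, 0, 80], [0, 0, 0, 7, 0, 0, 80], [0, 0, 0, 3, 0, 0, 80], [0, 0, 0, 0, 0, 0, 80], [0, 0, 0, 0, 0, 0, 72], [0, 0, 0, 0, 0, 0, 66], [0, 0, 0, 0, 0, 0, 62], [0, 0, 0, 0, 0, 0, 58], [0, 0, 0, 0, 0, 0, 52], [0, 0, 0, 0, 0, 0, 44], [0, 0, 0, 0, 0, 0, 44], [0, 0, 0, 0, 0, 0, 44]]
  ],
  "grip_force": 25
}}

```text
t: 34.53
tcp_pos: [634.1, -146.9, 3.0]
ee_rot: [0.618, 1.479, -0.619]
wrist_force: [0.3, 0.2, 4.3]
width: 0.562
```

```bash
python3 s.py 634 -147 3 -45; python3 v.py d2 side 254 165
```

```text
[ 634.1 -146.9    3. ] x [ 0.002 -0.001 -1.   ] z [ 0.703 -0.711  0.002] zang -45.4
turn [-0.006  0.002 -0.001]
shift tool: [-0.  -0.1 -0. ] [-0.08  0.67  0.32  1.74 -0.28  0.77 -0.42]
[ 634.1 -146.9    3. ] [ 0.618  1.479 -0.619] 34.53 0.562 [0.3 0.2 4.3]
```

View pics/d2.png

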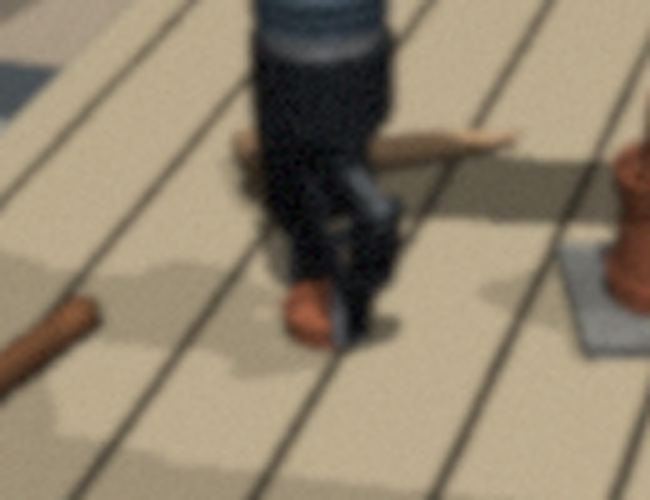

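The pads hold the saucer near its foot, at 47.8 mm. I'll lift.

Request:
{"api": "play_rows", "payload": {
  "motion": [
    [[0, 0, 0, -2, 0, 0, 44], [0, 0, 0, -5, 0, 0, 44], [0, 0, 0, -10, 0, 0, 44], [0, 0, 0, -15, 0, 0, 44], [0, 0, 0, -25, 0, 0, 44], [0, 0, 0, -25, 0, 0, 44], [0, 0, 0, -25, 0, 0, 44], [0, 0, 0, -25, 0, 0, 44], [0, 0, 0, -22, 0, 0, 44], [0, 0, 0, -15, 0, 0, 44], [0, 0, 0, -8, 0, 0, 44], [0, 0, 0, 0, 0, 0, 44], [0, 0, 0, 0, 0, 0, 44], [0, 0, 0, 0, 0, 0, 44], [0, 0, 0, 0, 0, 0, 44]]
  ],
  "grip_force": 30
}}

```text
t: 35.83
tcp_pos: [631.9, -146.1, 177.2]
ee_rot: [0.618, 1.484, -0.62]
wrist_force: [-1.0, 0.7, -0.4]
width: 0.563
```

```bash
python3 s.py 459.2 -218.7 180 -45; python3 v.py d3 side 254 125
```

```text
[ 631.9 -146.1  177.2] x [-0.003 -0.    -1.   ] z [ 0.703 -0.711 -0.002] zang -45.3
turn [-0.006 -0.002  0.002]
shift tool: [  -2.2 -173.9  -69.7] [-0.14  0.45  0.39  1.66 -0.19  1.07 -0.48]
[ 631.9 -146.1  177.2] [ 0.618  1.484 -0.62 ] 35.83 0.563 [-1.   0.7 -0.4]
```

View pics/d3.png

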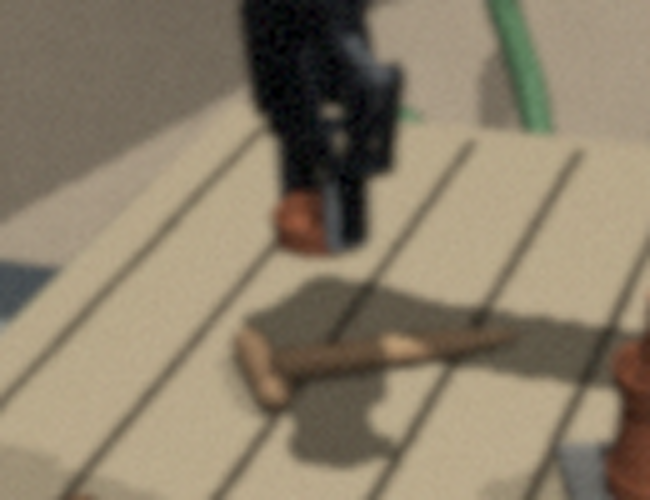

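Request:
{"api": "play_rows", "payload": {
  "motion": [
    [[0, 0, 0, 0, -8, -3.2, 44], [0, 0, 0, 0, -18, -7.2, 44], [0, 0, 0, 0, -28, -11.2, 44], [0, 0, 0, 0, -28, -11.2, 44], [0, 0, 0, 0, -28, -11.2, 44], [0, 0, 0, 0, -28, -11.2, 44], [0, 0, 0, 0, -18, -7.2, 44], [0, 0, 0, 0, -12, -4.8, 44], [0, 0, 0, 0, -6, -2.5, 44], [0, 0, 0, 0, 0, 0, 44], [0, 0, 0, 0, 0, 0, 44], [0, 0, 0, 0, 0, 0, 44], [0, 0, 0, 0, 0, 0, 44], [0, 0, 0, 0, 0, 0, 44]]
  ]
}}

```text
t: 37.05
tcp_pos: [461.5, -218.5, 179.0]
ee_rot: [0.616, 1.481, -0.618]
wrist_force: [-0.2, 0.4, -0.7]
width: 0.56
```

```bash
python3 s.py 459.2 -218.7 150 -45; python3 v.py d4 side 323 125
```

```text
[ 461.5 -218.5  179. ] x [ 0.    -0.001 -1.   ] z [ 0.704 -0.71   0.001] zang -45.2
turn [-0.004  0.001  0.001]
shift tool: [29.  -1.8 -1.5] [-0.05  0.18  0.46  2.   -0.1   0.98 -0.34]
[ 461.5 -218.5  179. ] [ 0.616  1.481 -0.618] 37.05 0.56 [-0.2  0.4 -0.7]
```

View pics/d4.png

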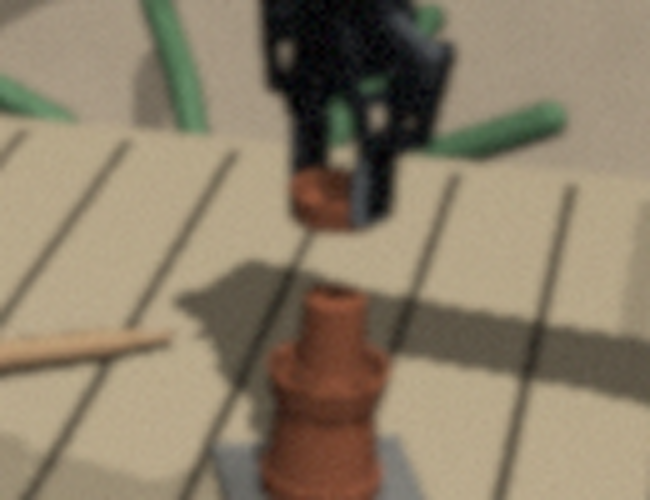

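Request:
{"api": "play_rows", "payload": {
  "motion": [
    [[0, 0, 0, 5, -0.9, -0.8, 44], [0, 0, 0, 8, -0.9, -0.7, 44], [0, 0, 0, 8, 0, 0, 44], [0, 0, 0, 7, 0, 0, 44], [0, 0, 0, 5, 0, 0, 44], [0, 0, 0, 2, 0, 0, 44], [0, 0, 0, 0, 0, 0, 44], [0, 0, 0, 0, 0, 0, 44], [0, 0, 0, 0, 0, 0, 44], [0, 0, 0, 0, 0, 0, 44]]
  ]
}}

```text
t: 37.93
tcp_pos: [458.5, -219.6, 144.4]
ee_rot: [0.618, 1.479, -0.619]
wrist_force: [-0.5, -0.3, -0.4]
width: 0.566
```

```bash
python3 s.py 459.2 -218.7 138 -45; python3 v.py d5 side 323 125
```

```text
[ 458.5 -219.6  144.4] x [ 0.001 -0.001 -1.   ] z [ 0.703 -0.711  0.001] zang -45.3
turn [-0.006  0.001 -0.   ]
shift tool: [ 6.4  1.1 -0.1] [-0.04  0.23  0.45  2.03 -0.13  0.9  -0.31]
[ 458.5 -219.6  144.4] [ 0.618  1.479 -0.619] 37.93 0.566 [-0.5 -0.3 -0.4]
```

View pics/d5.png

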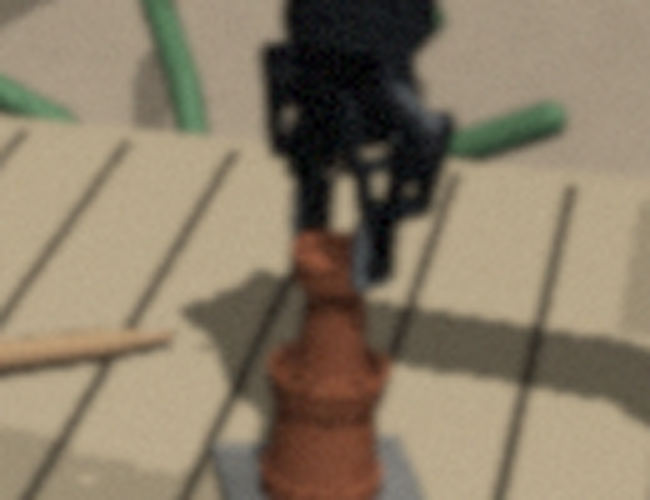

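Run:
```python
from h import *
im=eyes.capture("side")
o=telemetry.get_obs()["tcp_pos"]
for z0 in(138,141,144):
    q=proj("side",pts("narrow_saucer_center",o[0],o[1],z0)).round(1);print(z0,q.min(0),q.max(0))
hsv=cv2.cvtColor(im,cv2.COLOR_RGB2HSV)
m=((hsv[...,0]<14)|(hsv[...,0]>170))&(hsv[...,1]>90)
for r in range(118,146,1):
    c=np.nonzero(m[r,300:350])[0]+300
    if len(c):print(r,c.min(),c.max())
cv2.imwrite("pics/d6.png",cv2.resize(im[105:150,295:355,::-1],None,fx=12,fy=12,interpolation=0))
```

```text
138 [315.7 121.1] [335.5 134.8]
141 [315.8 120.1] [335.6 133.7]
144 [315.8 119. ] [335.7 132.7]
120 319 322
121 318 324
122 317 327
123 317 327
124 317 327
125 316 327
126 317 327
127 317 327
128 317 327
129 317 327
130 317 327
131 317 327
132 319 328
133 319 328
134 319 329
135 320 330
136 319 330
137 319 330
138 319 330
139 318 330
140 318 330
141 318 330
142 317 330
143 316 331
144 313 332
145 312 334
```

View pics/d6.png

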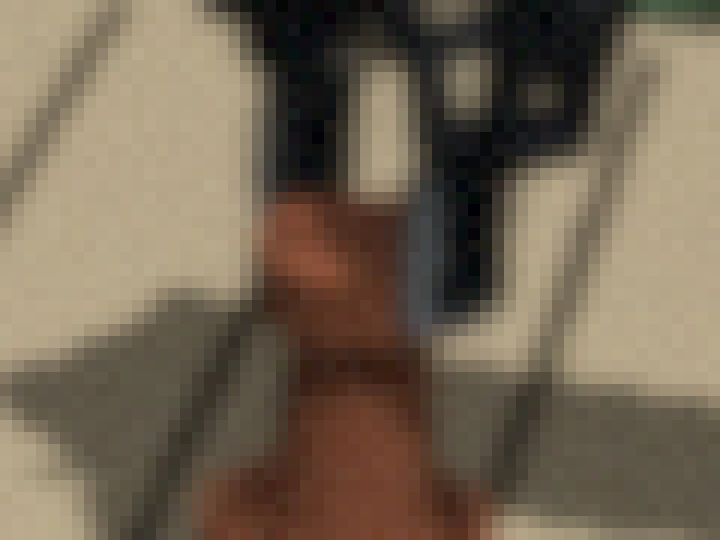

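The saucer lines up with the pot below to within about 1–2 mm, so I'll lower it.

Request:
{"api": "play_rows", "payload": {
  "motion": [
    [[0, 0, 0, 3, 1.1, 0, 44], [0, 0, 0, 3, 0, 0, 44], [0, 0, 0, 1.5, 0, 0, 44], [0, 0, 0, 0, 0, 0, 44], [0, 0, 0, 0, 0, 0, 44], [0, 0, 0, 0, 0, 0, 44]]
  ]
}}

```text
t: 38.53
tcp_pos: [458.8, -218.7, 136.4]
ee_rot: [0.618, 1.481, -0.619]
wrist_force: [-0.2, -0.4, -0.7]
width: 0.56
```

Request:
{"api": "play_rows", "payload": {
  "motion": [
    [[0, 0, 0, 1, 0, 0, 44], [0, 0, 0, 0.5, 0, 0, 44], [0, 0, 0, 0, 0, 0, 44], [0, 0, 0, 0, 0, 0, 44], [0, 0, 0, 0, 0, 0, 44]]
  ]
}}

```text
t: 38.95
tcp_pos: [458.9, -218.7, 135.0]
ee_rot: [0.618, 1.48, -0.619]
wrist_force: [0.7, -0.1, -1.0]
width: 0.561
```

Request:
{"api": "play_rows", "payload": {
  "motion": [
    [[0, 0, 0, 0.7, 0, 0, 44], [0, 0, 0, 0.5, 0, 0, 44], [0, 0, 0, 0, 0, 0, 44], [0, 0, 0, 0, 0, 0, 44], [0, 0, 0, 0, 0, 0, 44]]
  ]
}}

```text
t: 39.37
tcp_pos: [459.0, -218.7, 133.9]
ee_rot: [0.618, 1.48, -0.619]
wrist_force: [-1.5, 0.1, 2.2]
width: 0.567
```

Request:
{"api": "play_rows", "payload": {
  "motion": [
    [[0, 0, 0, 0.5, 0, 0, 44], [0, 0, 0, 0, 0, 0, 44], [0, 0, 0, 0, 0, 0, 44], [0, 0, 0, 0, 0, 0, 44]]
  ]
}}

```text
t: 39.7
tcp_pos: [459.1, -218.7, 133.9]
ee_rot: [0.618, 1.48, -0.619]
wrist_force: [-2.4, -0.0, 4.8]
width: 0.567
```

It makes contact at the expected height, so I'll release, rise and move clear to the left.

Request:
{"api": "play_rows", "payload": {
  "motion": [
    [[0, 0, 0, 0, 0, 0, 60], [0, 0, 0, 0, 0, 0, 64], [0, 0, 0, 0, 0, 0, 70], [0, 0, 0, 0, 0, 0, 78], [0, 0, 0, 0, 0, 0, 80], [0, 0, 0, 0, 0, 0, 80], [0, 0, 0, -5, 0, 0, 80], [0, 0, 0, -15, 0, 0, 80], [0, 0, 0, -25, 0, 0, 80], [0, 0, 0, -25, 0, 0, 80], [0, 0, 0, -15, 0, 0, 80], [0, 0, 0, 0, 20, -20, 80], [0, 0, 0, 0, 25, -25, 80], [0, 0, 0, 0, 25, -25, 80], [0, 0, 0, 0, 25, -25, 80], [0, 0, 0, 0, 25, -25, 80], [0, 0, 0, 0, 25, -25, 80], [0, 0, 0, 0, 20, -20, 80], [0, 0, 0, 0, 0, 0, 80], [0, 0, 0, 0, 0, 0, 80]]
  ]
}}

```text
t: 41.37
tcp_pos: [460.3, 16.7, 218.5]
ee_rot: [0.614, 1.481, -0.615]
wrist_force: [-1.1, -0.1, -0.5]
width: 0.797
```

```bash
python3 m.py narrow_saucer_center 131 343 232 323 127; python3 v.py e1 side 323 140;python3 v.py e1t top 338 235
python3 - <<'E'
import cv2,numpy as np
cv2.imwrite("pics/e1b.png",cv2.resize(np.hstack([cv2.imread("pics/e1.png"),cv2.imread("pics/e1t.png")]),(800,308)))
E
```

```text
[460.3  16.7 218.5] 41.37
top 0.57 [341.2 240.8] [ 460.  -216.4]
side 0.4 [329.6 133.3] [ 444.3 -204.7]
both [ 453.1 -215.2] [-0.47  2.79 -2.71 -2.09]
[460.3  12.9 218.2] [ 0.62   1.479 -0.622] 41.57 0.797 [ 0.7 -0.2  0.3]
[460.3  13.  218.2] [ 0.62   1.48  -0.622] 41.62 0.801 [-0.4 -0.8  0.8]
```

View pics/e1b.png

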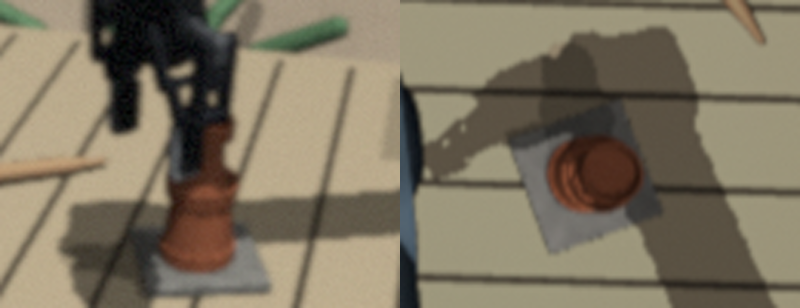

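The gripper hides the stack from the side camera, so I'll move farther away.

Request:
{"api": "play_rows", "payload": {
  "motion": [
    [[0, 0, 0, 0, 20, -20, 80], [0, 0, 0, 0, 25, -25, 80], [0, 0, 0, 0, 25, -25, 80], [0, 0, 0, 0, 25, -25, 80], [0, 0, 0, 0, 20, -20, 80], [0, 0, 0, 0, 10, -10, 80], [0, 0, 0, 0, 0, 0, 80], [0, 0, 0, 0, 0, 0, 80], [0, 0, 0, 0, 0, 0, 80]]
  ]
}}

```text
t: 42.42
tcp_pos: [461.7, 189.3, 217.8]
ee_rot: [0.619, 1.48, -0.622]
wrist_force: [0.3, 0.2, 0.3]
width: 0.802
```

```bash
python3 m.py narrow_saucer_center 131 343 232 323 127; python3 v.py e2 side 323 140;python3 v.py e2t top 338 235
python3 - <<'E'
import cv2,numpy as np
cv2.imwrite("pics/e2b.png",cv2.resize(np.hstack([cv2.imread("pics/e2.png"),cv2.imread("pics/e2t.png")]),(800,308)))
from h import *
im=eyes.capture("side")
hsv=cv2.cvtColor(im,cv2.COLOR_RGB2HSV)
m=((hsv[...,0]<12)|(hsv[...,0]>172))&(hsv[...,1]>110)
for r in range(118,180,3):
    c=np.nonzero(m[r,300:350])[0]+300
    if len(c):print(r,c.min(),c.max(),(c.min()+c.max())/2)
q=proj("side",pts("narrow_saucer_center",459.2,-218.9,131));print(q.min(0).round(1),q.max(0).round(1))
print(eyes.calibration and proj("side",[[459.2,-218.9,z] for z in(20,81,104,147)]).round(1).tolist())
E
```

```text
[461.7 189.3 217.8] 42.42
top 0.86 [341.5 240.9] [ 459.7 -217.1]
side 0.77 [325.4 131.3] [ 457.  -213.9]
both [ 458.6 -216.7] [-0.15  0.45 -0.42 -0.52]
[461.6 189.7 218. ] [ 0.62   1.48  -0.622] 42.62 0.802 [ 1.3 -0.6  0.2]
[461.6 190.1 218. ] [ 0.62   1.48  -0.621] 42.67 0.798 [ 0.  -0.6  0.3]
127 317 331 324.0
130 316 333 324.5
133 317 332 324.5
136 319 330 324.5
139 320 328 324.0
142 319 329 324.0
145 316 332 324.0
148 316 334 325.0
151 315 334 324.5
154 315 332 323.5
157 315 331 323.0
160 314 331 322.5
163 314 331 322.5
166 314 331 322.5
169 313 332 322.5
172 313 333 323.0
175 314 331 322.5
[315.2 123.6] [334.9 137.3]
[[322.0, 169.6], [323.4, 150.1], [324.0, 142.5], [325.0, 127.7]]
```

View pics/e2b.png

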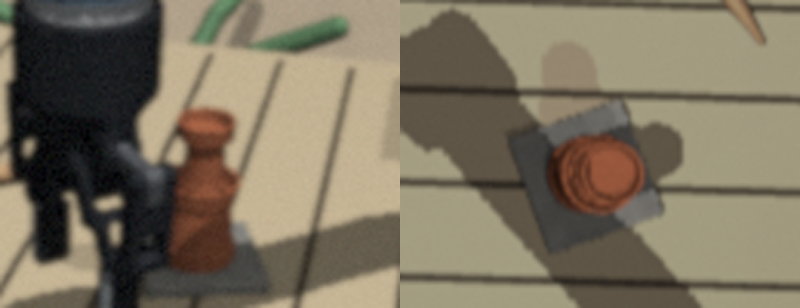

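Run:
```python
from h import *
a=eyes.capture("top");cv2.imwrite("pics/f.png",a[:,:,::-1]);cv2.imwrite("pics/fs.png",eyes.capture("side")[:,:,::-1])
```

```text
(no output)
```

View pics/f.png

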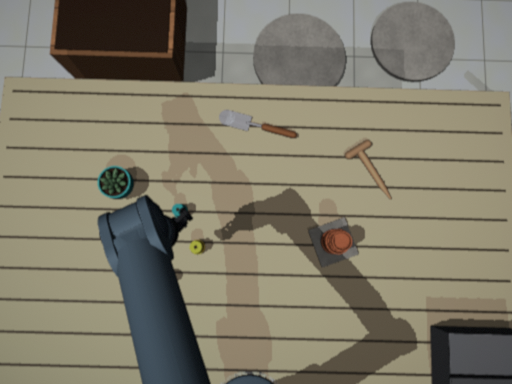

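View pics/fs.png

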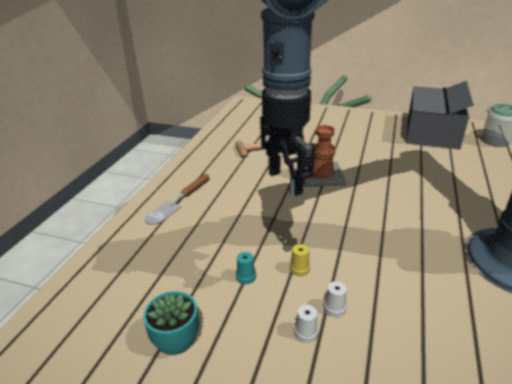

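The stack stands upright in both views and the bystanders are unmoved. Columns of all tiers agree with the predicted axis to within about 1 px. I'll hand in.

```bash
python3 -c "
from cell import job;print(job.sign_off())"
```

```text
the job is handed in; nothing more can be done
None
```

The bee bath is built on the paver in the order asked: big pot, wide saucer, small pot, narrow saucer. I handed it in at about 43 s of the 118 s allowed; the job reports no verdict.

**Centring:** All positions are in mm, from the cameras.

| Piece | Measured position | Offset from the piece below |
|---|---|---|
| Paver centre | (459, −221) | – |
| Big pot | (459.3, −219.9) | about 1 mm |
| Wide saucer | (459.2, −218.9) | about 1 mm |
| Small pot | about (459, −218.7), from where the gripper released it | about 0–1 mm |
| Narrow saucer | (458.6, −216.7) | about 2 mm |

- **Seating:** Each piece met the one below at about the expected height, with light contact of 4–6 N. In the last pictures the stack stands upright and free, with the gripper about 400 mm away.
- **Bystanders:** The planter, trowel and dibber show no movement in the last pictures.

**Checks that failed or disagreed:**
- The small pot could not be measured from above, because the arm blocked the top view. Its side-view mask was cut off by the saucer, so I checked it by its outline in the side view, which matched to within 0.5 px.
- The side camera put the narrow saucer about 3 mm from where the top camera did. The finger-hidden reading before that was discarded.
- On the way to the small pot, the wrist joint came to the edge of its range. I turned the jaws the other way before gripping.

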